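# Put the leaded panel away under the wire shelf

### The job

The leaded panel on its plywood board has to go away to cure. First lift the iron weight off the panel and set it down, not drop it, in the plywood tray beside the other weight; then slide the board flat along the bench, never lifting it, and pass the lead vice, the solder reel and the flux block without touching them with the board or the robot, until it lies square under the wire shelf, fully home against the rail at the back. Leave the other things on the bench where they are.

Things in the scene. Friction and masses are not known exactly. Their poses are not given: they have to be found in the camera images.
- panelboard: Leaded glass panel on a plywood board, one loose piece, 0.33 to 0.55 kg. Board 90 (x) by 130 (y) by 18 mm thick; the metal-framed panel on it is 82 by 122 mm, its flat top 25 mm above the bench. Origin: centre of the board's underside; z up. It starts at the robot's right, its x within 15 degrees of world x, the weight on it. Friction on the bench about 0.6.
- weight_knob (a point): Centre of the knob of the dark iron weight on the panel. Weight (loose, 0.45 to 0.78 kg): round foot 56 mm across and 28 mm high, neck 15 mm thick, then a round knob 25 mm in diameter, from 42 to 64 mm above the underside. This point is on the axis, 52 mm above the underside; z is up along the axis.
- weight_foot (a point): Centre of the underside of that same weight.
- tray: Low plywood tray fixed to the bench at the robot's left, outside 120 (x) by 200 (y) mm, walls 6 mm thick and 20 mm high, inner floor 6 mm above the bench. Origin: centre of its underside; x across, y along it. The other weight stands on the half towards +y (about 50 mm from the middle); the half towards -y is free.
- weight2: The other iron weight, of the same shape, standing in the tray; leave it. Origin: centre of its underside.
- rack: Open shelf of 6 mm grey wire, fixed to the bench ahead, a little left. Origin: on the bench under its centre; x points to its back, away from the robot, within 6 degrees of world x; y along its length. 176 mm long (y), 116 mm deep (x), top 130 mm high. Legs at the four corners, a foot wire along the bench at each end, the front open over 170 mm. A fixed amber jar on top, back at the -y end, 182 mm high.
- rack_front (a point): Point on the bench under the middle of the shelf's front wire (rack x = -58 mm). The wire's underside is 124 mm above the bench. The board at home has its near edge 22 mm behind this wire, so the last of the push reaches in under it.
- rack_rail (a point): Middle of the front face of the shelf's rear rail, 12 mm above the bench, at rack x = +54 mm. The rail is a round bar 8 mm thick between the rear legs; with the board square against it the board's origin is at rack x = +9 mm.
- vice: Lead vice: small dark steel clamp with a short lever, screwed to the bench; 48 (x) by 92 (y) mm, 57 mm high. Origin: centre of its base. Vice, reel and flux block swap places between starts: one stands in the straight way from board to wire shelf, one nearer the robot, one left of the space before the shelf.
- reel: Solder reel on a spindle, on a square wooden base screwed to the bench; base 80 by 80 mm, 57 mm high. Origin: centre of its base.
- fluxblock: Flux pot with a metal lid let into a wooden block screwed to the bench; 80 (x) by 76 (y) mm, 58 mm high. Origin: centre of its base.
- tape: Roll of paper tape lying flat, 90 mm across, 24 mm high. Origin: centre of its underside. Bystander.
- jar: Small closed glass jar, 52 mm across, 58 mm high. Origin: centre of its underside. Bystander.
- pliers: Pliers lying flat, about 150 mm long along their x, 12 mm high, jaws to +x. Origin on the bench near their middle. Bystander.
- pigment: White closed pot, 72 mm across, 90 mm high. Origin: centre of its underside. Bystander.
- mug: White ceramic cup, 72 mm across, 85 mm high. Origin: centre of its underside. Bystander.

How it is judged (in metres and radians):
On the way, in this order (a step that is already met when the one before it is completed fails the run):
1. the weight stands upright in the tray and the board has not yet been slid away (x of weight_foot in the frame of tray between -0.035 and 0.035 m and y of weight_foot in the frame of tray between -0.075 and 0.075 m and height (world z) of weight_foot below 0.01 m and angle between weight_foot's own z axis and vertical below 0.08 rad and distance of panelboard from where it was at the start of the episode below 0.05 m), for 0.2 s.
2. the board lies under the wire shelf, square and fully home against the rail (x of panelboard in the frame of rack between 0.003 and 0.015 m and y of panelboard in the frame of rack between -0.024 and 0.024 m and angle between the x axis of panelboard and the x axis of rack, either way round below 0.06 rad and height (world z) of panelboard below 0.004 m and linear speed of panelboard below 0.01 m/s), for 0.2 s.
At the end, for the whole second after the job is handed in: The weight stands upright (within 5 degrees) on the tray's floor. The board lies flat on the bench under the wire shelf, between its feet, within 6 mm of touching the rear rail at its middle and square to it within 3.5 degrees, at rest (all of step 2 and x of weight_foot in the frame of tray between -0.035 and 0.035 m and y of weight_foot in the frame of tray between -0.075 and 0.075 m and height (world z) of weight_foot below 0.01 m and angle between weight_foot's own z axis and vertical below 0.08 rad).
It fails at once if the board, the robot or anything else touches the lead vice, the solder reel or the flux block (contact force between any of vice, reel, fluxblock and anything else above 0.5 N).
It fails at once if the board is lifted off the bench or tipped (height (world z) of panelboard above 0.01 m or angle between panelboard's own z axis and vertical above 0.12 rad).
It fails at once if the weight is dropped into the tray (it comes down on the tray's floor faster than 0.5 m/s) (horizontal distance between weight_foot and tray below 0.1 m and height (world z) of weight_foot below 0.03 m and linear speed of weight above 0.5 m/s).
It fails at once if the other weight, tape, jar, pliers, pot or cup is moved more than 2 cm (distance of any of weight2, tape, jar, pliers, pigment, mug from where it was at the start of the episode above 0.02 m).
It also fails if it takes over 72 s, if anything falls off the work surface, if the arm or the gripper's body presses on something with over 40 N, if the wrist force passes 120 N, or if a joint passes its speed limit or range.

### The arm

A 6-joint arm with a two-finger parallel gripper is mounted at the origin on the work surface. World frame = base frame: x ahead of the robot, y to its left, z up, the work surface at z = 0. Lengths are in m, angles in degrees, forces in N, time in s.
With the tool pointing down it reaches from about 0.4 to 0.825 m from the base axis. Payload 7 kg.
Tool frame: the origin (TCP) lies between the finger pads; the fingertips stand 22 mm ahead of it and the grasp point (between the pads) lies 3 mm ahead of it; z points along the fingers, y is the line along which they close (so a half turn about z gives the same grasp; the last joint's range is limited). The gripper opens to 88 mm and grips with 3 to 60 N. Pads are 19 mm wide; open, the fingers measure 130 mm over their backs; the gripper's body (78 mm by 193 mm) begins 47 mm behind the grasp point.
Start: joints at [93.111, 20.546, 0.682, 0, -70.136, -16.507], TCP at [0.156, 0.657, 0.218] pointing down, gripper open.
Joint ranges: [-176.03, 176.03], [-82.01, 121.73], [-58.28, 71.71], [-173.87, 95.51], [-174.79, -0.11], [-173.66, 173.66]. Speed limits (degrees/s): [136.94, 136.94, 172.46, 180, 180, 180].

### API

Orientations are given as [roll, pitch, yaw] about the fixed x, y, z axes, in that order (R = Rz(yaw) Ry(pitch) Rx(roll)).
In Python, from plant import ctrl gives the robot as it stands.
- The arm moves only by the tool apply_moves, never from a script. Its argument "targets" is a list of rows, each an object with "travel": the shift along the tool's x, y, z in mm, a list of three; "roll": the turn about the tool's z in degrees; "jaw": the finger opening in mm, from 0 to 87.6. In form: [{"travel": [tx, ty, tz], "roll": roll, "jaw": jaw}, ...]. A call has 1 to 10 rows; each row shifts and turns the commanded pose from where the row before left it, along the tool's axes as they then stand; what a row does not reach is not made up. A row lasts 1/10 s, in which the tool goes at most 50 mm and 8.59 degrees, less where a joint would pass 70% of its speed; a pose out of reach is approached as far as the arm can. A call with a gripper value outside its range is refused whole. The fingers move at their own pace and stop on an object; the grip force is fixed at half the most. Time passes only in rows, so rows that do not move let the fingers close. It gives the time, the measured TCP pose, the force, the opening and the grip force at its end, in the units of the state.
- ctrl.get_obs(): the state, without advancing time (a new reading comes with each control period).
- ctrl.snapshot(name): name is "scene" or "top" or "wrist"; returns the picture (480x640x3 uint8, red, green, blue); there is no depth.
- ctrl.calibration(name): a dict with "K" (3x3 intrinsics, pixels), "extrinsics" (4x4, takes a point from camera to world coordinates); the wrist camera has in their place "hand_eye" (4x4, takes a point from camera to tool coordinates, whose origin is the TCP and whose axes are the flange's). Camera axes: x right, y down, z forward; pixel columns grow to the right and rows downward; lengths in m; the calibration is good to about 2 mm. The wrist camera is an equidistant fisheye: a pixel r from the principal point sees the ray r / f radians off the axis. A picture is of the moment at which its call begins: read the wrist's pose just before it. calibration takes no time and is no camera call.
- ctrl.close_job(): hands the job in; it is judged then, once.
The state is a dict: "clock": time; "joint_pos": joint angles; "qvel": joint speeds; "tau": joint torques, N m; "tool_pos": TCP position; "orientation": TCP orientation; "force": force on the tool from outside, world axes, zero at the start; "moment": the same for the moment, N m; "opening": finger opening in m; "gripper_force": force on a finger pad.
Only numpy, scipy, OpenCV 4.12 (cv2) and the standard library are available. Lean on these libraries where they do the work, as an engineer would, in place of code of your own. Each camera call takes 0.05 s, during which the arm holds its last target. There are 200 camera calls.

## Working session

There is one attempt and no reset: what is moved stays moved. The work goes in short steps, Python scripts to look and compute and a tool call to move; the robot and the scene stay as the last step left them, time stands still between calls to the robot, and variables do not carry over. Pictures are saved under pics/ and viewed, at most 10 in all, crops included, and the job is handed in when it is done.

Besides the shell and the picture viewer there is one more tool, called after ">>>" as a command line: name --argument value ..., lists and objects as JSON in quotes. apply_moves: Moves the arm, as the interface text tells. Its arguments: {"type":"object","properties":{"targets":{"type":"array","items":{"type":"object","properties":{"travel":{"type":"array","items":{"type":"number"}},"roll":{"type":"number"},"jaw":{"type":"number"}}}}},"required":["targets"]}

```bash
mkdir -p pics; ls
python3 - <<'E'
from plant import ctrl
import cv2,numpy as np
o=ctrl.get_obs();print(o)
for n in("scene","top"):
    im=ctrl.snapshot(n);cv2.imwrite(f"pics/{n}0.png",im[:,:,::-1])
for n in("scene","top","wrist"):print(n,ctrl.calibration(n))
E
```

```text
pics
{'clock': 0.0, 'joint_pos': array([ 9.31103380e+01,  2.05898963e+01,  6.32979767e-01, -1.92828935e-02,
       -7.01359193e+01, -1.65063700e+01]), 'qvel': array([-0.0747582 ,  0.08146351, -0.02478676,  0.02442543, -0.04648376,
       -0.04105207]), 'tau': array([ 1.48743202e-03, -5.82717061e+01,  2.93052274e+01,  6.99721947e+00,
        6.83462567e-03, -1.49993011e-04]), 'tool_pos': array([0.15630705, 0.65612867, 0.21723667]), 'orientation': array([ 1.79905839e+02, -8.99900815e-03, -1.34025915e+01]), 'force': array([-0.19331384,  0.32896067, -0.42592323]), 'moment': array([-0.01884675,  0.02296476, -0.01386603]), 'gripper_force': 0.0, 'opening': 0.0880274695735147}
scene {'K': array([[505.44505998,   0.        , 318.83922838],
       [  0.        , 505.44505998, 245.04307225],
       [  0.        ,   0.        ,   1.        ]]), 'extrinsics': array([[ 0.88131324,  0.39076362, -0.26568924,  0.8739474 ],
       [ 0.47252468, -0.7255571 ,  0.50028724, -0.57594861],
       [ 0.00272134, -0.56645449, -0.82408853,  1.09774189],
       [ 0.        ,  0.        ,  0.        ,  1.        
[... 250 characters left out ...]
  [-0.99998313,  0.0032186 ,  0.00483454,  0.05952229],
       [-0.00536593, -0.19347529, -0.98109048,  1.45795885],
       [ 0.        ,  0.        ,  0.        ,  1.        ]])}
wrist {'K': array([[371.64829954,   0.        , 317.72997638],
       [  0.        , 371.64829954, 233.26692678],
       [  0.        ,   0.        ,   1.        ]]), 'hand_eye': array([[ 1.58659658e-03, -9.60956709e-01, -2.76694212e-01,
         7.57073352e-02],
       [ 9.99998331e-01,  1.77519053e-03, -4.31116030e-04,
         1.26626567e-03],
       [ 9.05468785e-04, -2.76693066e-01,  9.60957922e-01,
        -1.66127233e-01],
       [ 0.00000000e+00,  0.00000000e+00,  0.00000000e+00,
         1.00000000e+00]])}
```

View pics/scene0.png

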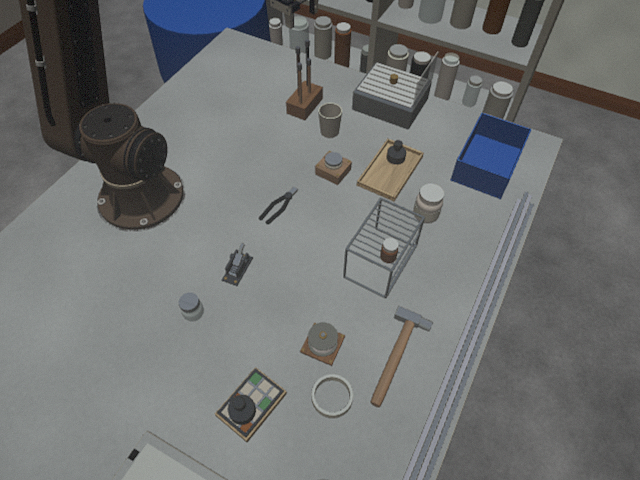

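View pics/top0.png

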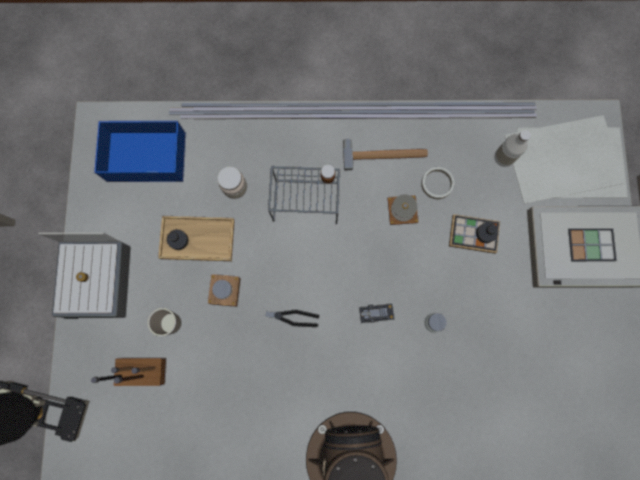

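The top view (+x up, +y left) shows the board at about (475,233) with the weight at (487,231). The tray is at (197,239), the rack at (305,193), the reel (403,209) in the straight way, the vice (376,313) near the robot, and the flux block (223,290) on the left. Next I'll look closer and extract contours.

```bash
cat > h.py <<'E'
import cv2,numpy as np
from plant import ctrl
def ray(cam,uv):
    c=ctrl.calibration(cam);K=c["K"];T=c["extrinsics"]
    uv=np.atleast_2d(np.float64(uv));d=np.c_[(uv-K[:2,2])/K[0,0],np.ones(len(uv))]@T[:3,:3].T
    return T[:3,3],d
def onz(cam,uv,z):
    o,d=ray(cam,uv);return o+d*((z-o[2])/d[:,2])[:,None]
def wray(uv,obs):
    from scipy.spatial.transform import Rotation as R
    c=ctrl.calibration("wrist");K=c["K"];H=c["hand_eye"]
    uv=np.atleast_2d(np.float64(uv));p=(uv-K[:2,2])/K[0,0];r=np.linalg.norm(p,axis=1,keepdims=True)+1e-12
    d=np.c_[np.sin(r)*p/r,np.cos(r)]
    Rw=R.from_euler("xyz",obs["orientation"],degrees=True).as_matrix()
    return obs["tool_pos"]+Rw@H[:3,3],d@(Rw@H[:3,:3]).T
def wonz(uv,obs,z):
    o,d=wray(uv,obs);return o+d*((z-o[2])/d[:,2])[:,None]
def meet(o1,d1,o2,d2):
    A=np.c_[d1,-d2];t=np.linalg.lstsq(A,o2-o1,rcond=None)[0]
    a=o1+t[0]*d1;b=o2+t[1]*d2;return (a+b)/2,np.linalg.norm(a-b)
E
python3 - <<'E'
from h import *
im=cv2.imread("pics/top0.png")
hsv=cv2.cvtColor(im,cv2.COLOR_BGR2HSV)
# woody things
m=((hsv[...,1]>70)&(hsv[...,0]<25)).astype(np.uint8)*255
m=cv2.morphologyEx(m,cv2.MORPH_CLOSE,np.ones((5,5)))
for c in cv2.findContours(m,cv2.RETR_EXTERNAL,2)[0]:
    if cv2.contourArea(c)>150: print("wood",cv2.minAreaRect(c))
m=(hsv[...,2]<75).astype(np.uint8)*255
for c in cv2.findContours(m,cv2.RETR_EXTERNAL,2)[0]:
    if cv2.contourArea(c)>60:print("dark",cv2.minAreaRect(c))
cv2.imwrite("pics/t1.png",cv2.convertScaleAbs(cv2.resize(im[130:350,150:510],None,fx=2.2,fy=2.2,interpolation=2),alpha=1.4))
im=cv2.imread("pics/scene0.png")
cv2.imwrite("pics/s1.png",cv2.convertScaleAbs(cv2.resize(im[120:450,160:460],None,fx=1.8,fy=1.8,interpolation=2),alpha=1.4))
E
```

```text
wood ((350.5, 456.5), (45.0, 87.0), 90.0)
wood ((351.1896667480469, 422.2241516113281), (20.98357391357422, 47.35231018066406), 68.19859313964844)
wood ((139.0, 371.5), (27.0, 50.0), 90.0)
wood ((223.56707763671875, 289.8963317871094), (28.712200164794922, 29.043493270874023), 6.340191841125488)
wood ((577.7294921875, 244.02459716796875), (28.971439361572266, 11.04535961151123), 84.80557250976562)
wood ((196.02857971191406, 238.11383056640625), (73.12325286865234, 41.816951751708984), 1.8476102352142334)
wood ((402.4276123046875, 209.6310577392578), (26.90673828125, 27.82023811340332), 85.2363510131836)
wood ((389.53179931640625, 153.82569885253906), (7.6097588539123535, 73.17666625976562), 87.79740142822266)
wood ((208.0, 1.0), (2.0, 416.0), 90.0)
dark ((350.5, 450.0), (58.0, 85.0), 90.0)
dark ((43.0, 413.0), (64.0, 86.0), 90.0)
dark ((119.5, 378.5), (7.0, 47.0), 90.0)
dark ((162.40048217773438, 371.4933776855469), (3.7915830612182617, 25.144182205200195), 3.814074993133545)
dark ((296.232666015625, 317.67327880859375), (42.9856071472168, 15.423076629638672), 5.710593223571777)
dark ((376.0846862792969, 312.67694091796875), (15.256272315979004, 31.50482177734375), 82.87498474121094)
dark ((122.9261245727539, 279.8740234375), (9.711862564086914, 73.33016967773438), 4.830419540405273)
dark ((177.5, 239.50001525878906), (19.798988342285156, 18.384775161743164), 45.0)
dark ((486.5, 231.5), (21.0, 21.0), 90.0)
dark ((6.5, 220.5), (9.0, 13.0), 90.0)
dark ((532.0087890625, 247.6147003173828), (77.31007385253906, 4.064914703369141), 85.60128784179688)
dark ((501.5729675292969, 156.03781127929688), (16.468807220458984, 9.704833030700684), 53.97262954711914)
dark ((151.0823974609375, 169.9933624267578), (48.094478607177734, 94.98474884033203), 58.828651428222656)
dark ((136.0, 146.0), (46.0, 78.0), 90.0)
dark ((263.0, 1.0), (2.0, 526.0), 90.0)
```

View pics/t1.png

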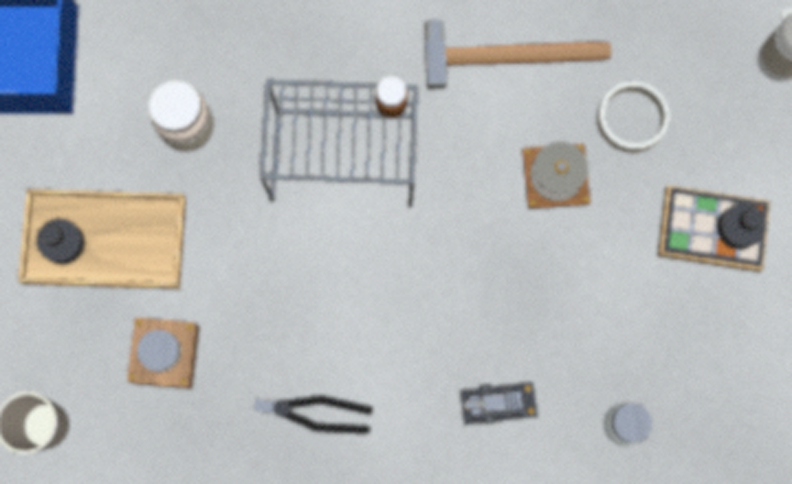

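View pics/s1.png

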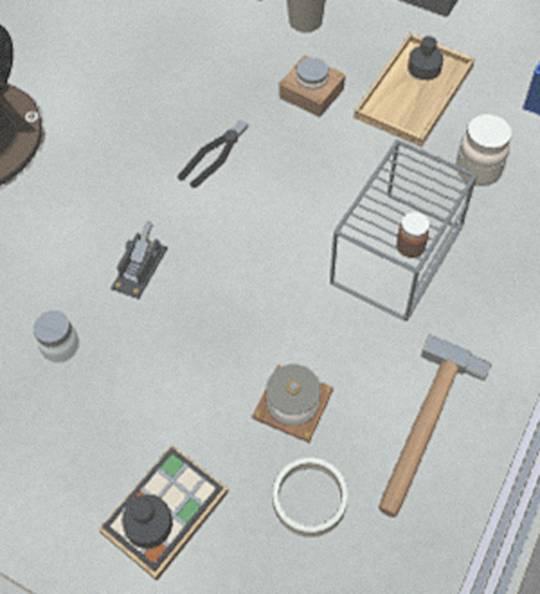

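Both crops are clear. Board corners in the top crop are about (668,188), (768,202), (762,270), (659,256), with the knob at (749,213) in top and (147,506) in scene. The rack front feet are at (271,198) and (411,204), and its top wire corners at (264,177), (411,184), (417,87), (268,82).

Run:
```python
from h import *
np.set_printoptions(precision=4,suppress=True)
t=lambda *p:np.array(p)/2.2+[150,130]
s=lambda *p:np.array(p)/1.8+[160,120]
def pr(n,P):
    c=P.mean(0);e=[np.linalg.norm(P[i]-P[i-1])for i in range(len(P))]
    # angle of edge P0->P1 (runs to -y)
    a=np.degrees(np.arctan2(*(P[1]-P[0]+P[2]-P[3])[1::-1])) if len(P)==4 else 0
    print(n,c,"edges",np.round(e,4),"yaw",round(a+90,2));return P
pr("board",onz("top",t((668,188),(768,202),(762,270),(659,256)),.018))
pr("board scene",onz("scene",s((227,490),(156,576),(101,526),(173,448)),.018))
pr("tray",onz("top",t((28,189),(186,194),(180,288),(20,283)),.02))
pr("racktop",onz("top",t((268,82),(417,87),(411,184),(264,177)),.127))
print("rack feet",onz("top",t((271,198),(411,204)),0))
pr("racktop scene",onz("scene",s((474,180),(408,270),(335,235),(396,143)),.127))
pr("reel",onz("top",t((522,147),(586,144),(591,206),(529,209)),.02))
pr("flux",onz("top",t((136,319),(198,321),(192,387),(130,383)),.04))
pr("vice",onz("top",t((461,389),(534,383),(537,415),(463,424)),.01))
for n,a,b in(("knob",(749,213),(147,506)),("knob2",(57,236),(428,45))):
    o1,d1=ray("top",t(a));o2,d2=ray("scene",s(b));print(n,meet(o1,d1[0],o2,d2[0]))
for n,p,z in(("tape",(634,116),.012),("jar",(631,424),.05),("pig",(177,108),.09),("plier",(320,412),.006),("mug",(33,420),.05)):print(n,onz("top",t(p),z))
print("board c",onz("top",t((668,188),(768,202),(762,270),(659,256)),.018))
# gripper outline: take wrist pic
im=ctrl.snapshot("wrist");cv2.imwrite("pics/w0.png",cv2.convertScaleAbs(im[:,:,::-1],alpha=1.5))
```

```text
board [ 0.5847 -0.3484  0.018 ] edges [0.0886 0.1262 0.0878 0.1285] yaw -8.28
board scene [ 0.5922 -0.3481  0.018 ] edges [0.0861 0.1255 0.089  0.1228] yaw -10.39
tray [0.5749 0.4172 0.02  ] edges [0.1203 0.2003 0.1201 0.1996] yaw -2.02
racktop [0.6801 0.1168 0.127 ] edges [0.1166 0.1774 0.1189 0.1723] yaw -2.62
rack feet [[0.6306 0.21   0.    ]
 [0.6221 0.0311 0.    ]]
racktop scene [0.6825 0.1149 0.127 ] edges [0.1189 0.1732 0.1041 0.1771] yaw -4.35
reel [ 0.6527 -0.1532  0.02  ] edges [0.081  0.0815 0.0809 0.0781] yaw 2.6
flux [0.4295 0.3325 0.04  ] edges [0.0778 0.0758 0.0801 0.0752] yaw -2.91
vice [ 0.3696 -0.0746  0.01  ] edges [0.0426 0.0901 0.0391 0.0913] yaw 5.62
knob (array([ 0.5904, -0.3705,  0.0874]), np.float64(0.0025099006854059015))
knob2 (array([0.5724, 0.4658, 0.0618]), np.float64(0.007243147718546726))
tape [[ 0.7342 -0.2557  0.012 ]]
jar [[ 0.3418 -0.2272  0.05  ]]
pig [[0.7223 0.3172 0.09  ]]
plier [[0.359  0.1448 0.006 ]]
mug [[0.3482 0.484  0.05  ]]
board c [[ 0.6375 -0.2931  0.018 ]
 [ 0.619  -0.4179  0.018 ]
 [ 0.5322 -0.4048  0.018 ]
 [ 0.5503 -0.2776  0.018 ]]
```

View pics/w0.png

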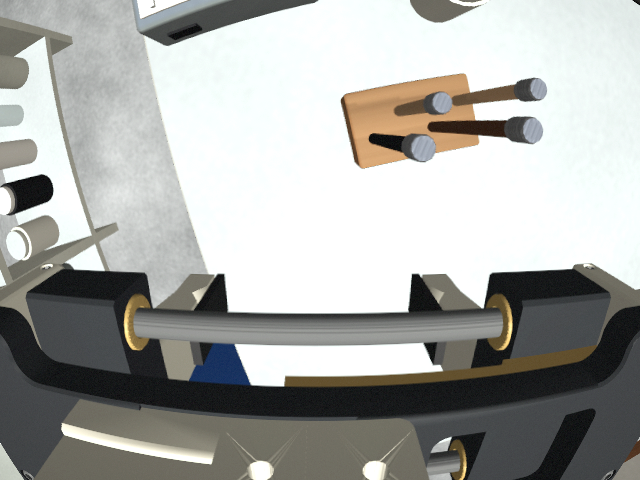

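The wrist view shows the gripper itself: jaws on a wide body with rods, and the tan mount plate at the bottom. Next is a small planner helper that turns waypoints into rows. I'll write the moves out from its numbers.

```bash
cat > plan.py <<'E'
from h import *
def plan(wps,jaw,step=42,obs=None):
    """wps: (x,y,z m,yaw deg); prints rows in tool axes (tool pointing down)"""
    o=ctrl.get_obs();p=np.r_[o["tool_pos"]]*1000;yaw=o["orientation"][2]
    if obs is not None:p=np.array(obs[:3])*1000;yaw=obs[3]
    out=[]
    for w in wps:
        q=np.array(w[:3])*1000;dy=(w[3]-yaw+180)%360-180
        n=max(1,int(np.ceil(max(np.linalg.norm(q-p)/step,abs(dy)/8.2))))
        tgt_yaw=yaw+dy;p0=p.copy();y0=yaw
        for k in range(1,n+1):
            g=p0+(q-p0)*k/n;a=np.radians(yaw);d=g-p
            t=np.round([d[0]*np.cos(a)+d[1]*np.sin(a),d[0]*np.sin(a)-d[1]*np.cos(a),-d[2]],1)
            r=round(-(y0+dy*k/n-yaw),2)
            out.append('{"travel":[%g,%g,%g],"roll":%g,"jaw":%g}'%(*t,r,jaw))
            p=p+np.array([t[0]*np.cos(a)+t[1]*np.sin(a),t[0]*np.sin(a)-t[1]*np.cos(a),-t[2]]);yaw-=r
    for i in range(0,len(out),10):print("["+",".join(out[i:i+10])+"]\n")
E
python3 - <<'E'
from plan import *
plan([(.42,.35,.22,-40),(.50,-.02,.21,-70),(.588,-.37,.16,-98)],87)
E
```

```text
[{"travel":[32.7,23.7,-0.3],"roll":2.66,"jaw":87},{"travel":[33.9,22.1,-0.2],"roll":2.66,"jaw":87},{"travel":[34.8,20.6,-0.3],"roll":2.66,"jaw":87},{"travel":[35.7,18.9,-0.2],"roll":2.66,"jaw":87},{"travel":[36.5,17.2,-0.3],"roll":2.66,"jaw":87},{"travel":[37.4,15.5,-0.2],"roll":2.66,"jaw":87},{"travel":[38,13.8,-0.3],"roll":2.66,"jaw":87},{"travel":[38.6,12,-0.3],"roll":2.66,"jaw":87},{"travel":[39.1,10.2,-0.2],"roll":2.66,"jaw":87},{"travel":[39.5,8.3,-0.3],"roll":2.66,"jaw":87}]

[{"travel":[29.9,23.2,1],"roll":3,"jaw":87},{"travel":[31.1,21.6,1],"roll":3,"jaw":87},{"travel":[32.2,20,1],"roll":3,"jaw":87},{"travel":[33.1,18.2,1],"roll":3,"jaw":87},{"travel":[34.1,16.5,1],"roll":3,"jaw":87},{"travel":[34.9,14.6,1],"roll":3,"jaw":87},{"travel":[35.6,12.9,1],"roll":3,"jaw":87},{"travel":[36.3,10.9,1],"roll":3,"jaw":87},{"travel":[36.7,9,1],"roll":3,"jaw":87},{"travel":[37.2,7.1,1],"roll":3,"jaw":87}]

[{"travel":[39.9,4.1,5.6],"roll":3.11,"jaw":87},{"travel":[40,2,5.5],"roll":3.11,"jaw":87},{"travel":[40.1,-0.3,5.6],"roll":3.11,"jaw":87},{"travel":[40.1,-2.4,5.5],"roll":3.11,"jaw":87},{"travel":[39.8,-4.6,5.6],"roll":3.11,"jaw":87},{"travel":[39.6,-6.7,5.6],"roll":3.12,"jaw":87},{"travel":[39.1,-8.9,5.5],"roll":3.11,"jaw":87},{"travel":[38.5,-11,5.6],"roll":3.11,"jaw":87},{"travel":[38,-13,5.5],"roll":3.11,"jaw":87}]
```

>>> apply_moves --targets '[{"travel":[33,24,0],"roll":2.7,"jaw":87},{"travel":[34,22,0],"roll":2.7,"jaw":87},{"travel":[35,21,0],"roll":2.7,"jaw":87},{"travel":[36,19,0],"roll":2.7,"jaw":87},{"travel":[36,17,0],"roll":2.7,"jaw":87},{"travel":[37,15,0],"roll":2.7,"jaw":87},{"travel":[38,14,0],"roll":2.7,"jaw":87},{"travel":[39,12,0],"roll":2.7,"jaw":87},{"travel":[39,10,0],"roll":2.7,"jaw":87},{"travel":[39,8,0],"roll":2.7,"jaw":87}]'

```text
clock: 1.15
tool_pos: [0.4201, 0.3485, 0.2181]
orientation: [180.0, 0.0, -40.5]
force: [0.6, 0.2, -0.1]
opening: 0.087
gripper_force: 0.0
```

>>> apply_moves --targets '[{"travel":[30,23,1],"roll":3,"jaw":87},{"travel":[31,22,1],"roll":3,"jaw":87},{"travel":[32,20,1],"roll":3,"jaw":87},{"travel":[33,18,1],"roll":3,"jaw":87},{"travel":[34,17,1],"roll":3,"jaw":87},{"travel":[35,15,1],"roll":3,"jaw":87},{"travel":[36,13,1],"roll":3,"jaw":87},{"travel":[36,11,1],"roll":3,"jaw":87},{"travel":[37,9,1],"roll":3,"jaw":87},{"travel":[37,7,1],"roll":3,"jaw":87}]'

```text
clock: 2.15
tool_pos: [0.4958, -0.0226, 0.2082]
orientation: [-180.0, 0.0, -70.5]
force: [0.6, 0.1, -0.1]
opening: 0.0874
gripper_force: 0.0
```

>>> apply_moves --targets '[{"travel":[40,4,2],"roll":3.1,"jaw":87},{"travel":[40,2,2],"roll":3.1,"jaw":87},{"travel":[40,0,2],"roll":3.1,"jaw":87},{"travel":[40,-2,2],"roll":3.1,"jaw":87},{"travel":[40,-5,2],"roll":3.1,"jaw":87},{"travel":[40,-7,2],"roll":3.1,"jaw":87},{"travel":[39,-9,5],"roll":3.1,"jaw":87},{"travel":[38,-11,5],"roll":3.1,"jaw":87},{"travel":[38,-13,10],"roll":3.1,"jaw":87}]'

```text
clock: 3.05
tool_pos: [0.5825, -0.3734, 0.1762]
orientation: [-180.0, -0.0, -98.4]
force: [0.3, -0.2, 0.6]
opening: 0.0866
gripper_force: 0.0
```

Run:
```python
from h import *
np.set_printoptions(precision=4,suppress=True)
o=ctrl.get_obs();print(o["clock"],o["tool_pos"],o["orientation"],o["joint_pos"])
w=cv2.convertScaleAbs(ctrl.snapshot("wrist")[:,:,::-1],alpha=1.3)
s=ctrl.snapshot("scene")[:,:,::-1];cv2.imwrite("pics/sA.png",s);cv2.imwrite("pics/wA.png",w)
s=cv2.convertScaleAbs(s[230:470,160:400],alpha=1.5)
cv2.imwrite("pics/c1.png",np.hstack([cv2.resize(w,(533,400)),cv2.resize(s,(266,266))[:,:].repeat(1,0) if 0 else cv2.copyMakeBorder(cv2.resize(s,(266,266)),0,134,0,0,0)]))
cv2.imwrite("pics/c2.png",cv2.resize(s,(600,600),interpolation=2))
```

```text
3.05 [ 0.5825 -0.3734  0.1762] [-179.9602   -0.0127  -98.418 ] [-16.565   23.5626  -0.3042   0.0076 -66.0921   8.1439]
```

View pics/c1.png

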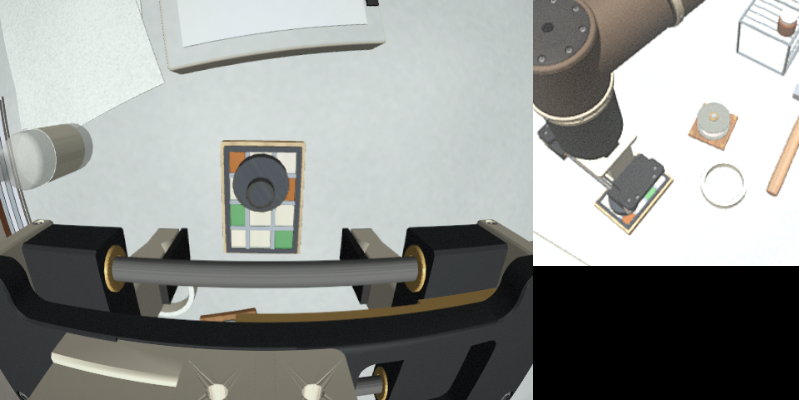

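The wrist view shows the weight below and ahead of the gripper, with the knob at about (312,230) at full resolution. Board corners are at about (264,168), (366,170), (360,303), (267,303).

Run:
```python
from h import *
np.set_printoptions(precision=4,suppress=True)
o=ctrl.get_obs()
im=cv2.imread("pics/wA.png");g=cv2.GaussianBlur(im,(5,5),0)
# knob: its circle
sub=cv2.cvtColor(im,6)[170:270,260:370]
c=cv2.HoughCircles(cv2.resize(sub,None,fx=3,fy=3),cv2.HOUGH_GRADIENT,1,30,param1=60,param2=18,minRadius=36,maxRadius=130)
print(c[0][:5]/3+[260,170,0])
k=wonz((312,230),o,.085)[0];print("knob@.085",k)
o1,d1=wray((312,230),o)
t=np.array((749,213))/2.2+[150,130];o2,d2=ray("top",t);print("tri",meet(o1,d1[0],o2,d2[0]))
B=wonz(np.array([(220,140),(305,142),(300,254),(222,253)])*1.2,o,.018);print(B,B.mean(0))
```

```text
[[313.5    220.1667  34.3333]
 [313.1667 232.1667  43.1333]
 [305.8333 210.8333  40.2   ]
 [322.1667 213.1667  39.4667]
 [303.8333 222.8333  43.1333]]
knob@.085 [ 0.5849 -0.381   0.085 ]
tri (array([ 0.589 , -0.3766,  0.0733]), np.float64(0.007299177541574023))
[[ 0.6214 -0.4241  0.018 ]
 [ 0.5339 -0.4088  0.018 ]
 [ 0.5541 -0.2811  0.018 ]
 [ 0.6437 -0.2958  0.018 ]] [ 0.5883 -0.3525  0.018 ]
```

>>> apply_moves --targets '[{"travel":[3,-5,20],"roll":0,"jaw":87},{"travel":[0,0,30],"roll":0,"jaw":70},{"travel":[0,0,30],"roll":0,"jaw":60},{"travel":[0,0,16],"roll":0,"jaw":50},{"travel":[0,0,0],"roll":0,"jaw":40},{"travel":[0,0,0],"roll":0,"jaw":30},{"travel":[0,0,0],"roll":0,"jaw":20},{"travel":[0,0,0],"roll":0,"jaw":10},{"travel":[0,0,0],"roll":0,"jaw":5},{"travel":[0,0,0],"roll":0,"jaw":5}]'

```text
clock: 4.15
tool_pos: [0.5867, -0.3754, 0.0809]
orientation: [-179.9, -0.0, -98.3]
force: [-1.6, 0.6, 3.7]
opening: 0.0207
gripper_force: 2.1
```

>>> apply_moves --targets '[{"travel":[0,0,0],"roll":0,"jaw":5},{"travel":[0,0,0],"roll":0,"jaw":5},{"travel":[0,0,0],"roll":0,"jaw":5}]'

```text
clock: 4.45
tool_pos: [0.587, -0.3756, 0.081]
orientation: [-179.9, -0.0, -98.3]
force: [-0.7, 0.3, 6.1]
opening: 0.0052
gripper_force: 2.8
```

Run:
```python
from plan import *
cv2.imwrite("pics/sB.png",ctrl.snapshot("scene")[:,:,::-1])
cv2.imwrite("pics/wB.png",cv2.convertScaleAbs(ctrl.snapshot("wrist")[:,:,::-1],alpha=1.3))
s=cv2.imread("pics/sB.png")[280:460,170:330]
s=cv2.convertScaleAbs(cv2.resize(s,(533,600),interpolation=2),alpha=1.6)
cv2.imwrite("pics/c2.png",s)
```

```text
(no output)
```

View pics/c2.png

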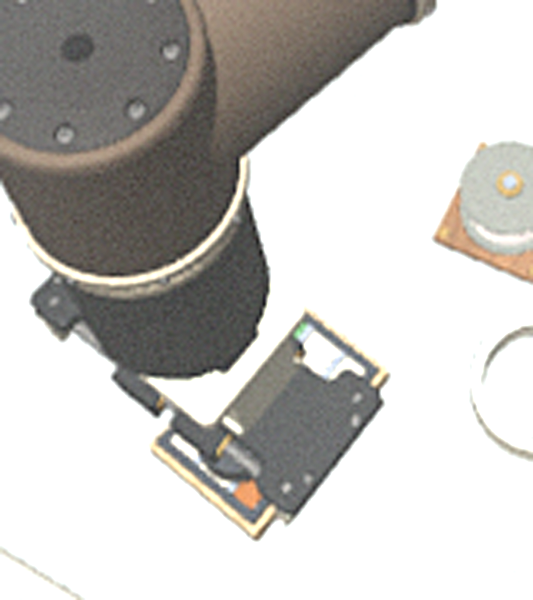

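The fingers closed to 5 mm, so they missed the knob; part of the foot shows on the −y side. I'll open, back up and re-measure.

>>> apply_moves --targets '[{"travel":[0,0,0],"roll":0,"jaw":30},{"travel":[0,0,0],"roll":0,"jaw":60},{"travel":[0,0,0],"roll":0,"jaw":87},{"travel":[0,0,0],"roll":0,"jaw":87},{"travel":[0,0,-20],"roll":0,"jaw":87},{"travel":[0,0,-30],"roll":0,"jaw":87},{"travel":[0,0,-30],"roll":0,"jaw":87},{"travel":[0,0,0],"roll":0,"jaw":87}]'

```text
clock: 5.35
tool_pos: [0.5879, -0.3762, 0.1642]
orientation: [-179.7, -0.1, -98.3]
force: [0.5, -0.3, 0.6]
opening: 0.0636
gripper_force: 0.0
```

Run:
```python
from h import *
np.set_printoptions(precision=4,suppress=True)
o=ctrl.get_obs();print(o["tool_pos"],o["orientation"],o["opening"])
w=cv2.convertScaleAbs(ctrl.snapshot("wrist")[:,:,::-1],alpha=1.3);cv2.imwrite("pics/wC.png",w)
oA=dict(tool_pos=np.array([.5825,-.3734,.1762]),orientation=np.array([-179.96,-.013,-98.418]))
print("footA",wonz((313.5,220.2),oA,.053),"knobA",wonz((312,230),oA,.089))
g=cv2.cvtColor(w,6)
cr=cv2.resize(w[110:320,200:430],None,fx=1.7,fy=1.7,interpolation=2)
b=cv2.imread("pics/wB.png");crb=cv2.resize(b[110:320,200:430],None,fx=1.7,fy=1.7,interpolation=2)
cv2.imwrite("pics/c3.png",np.hstack([cr,crb]));print(cr.shape)
```

```text
[ 0.5879 -0.3762  0.1642] [-179.7274   -0.0947  -98.2757] 0.06361115461486351
footA [[ 0.5863 -0.3773  0.053 ]] knobA [[ 0.5866 -0.3793  0.089 ]]
(357, 391, 3)
```

View pics/c3.png

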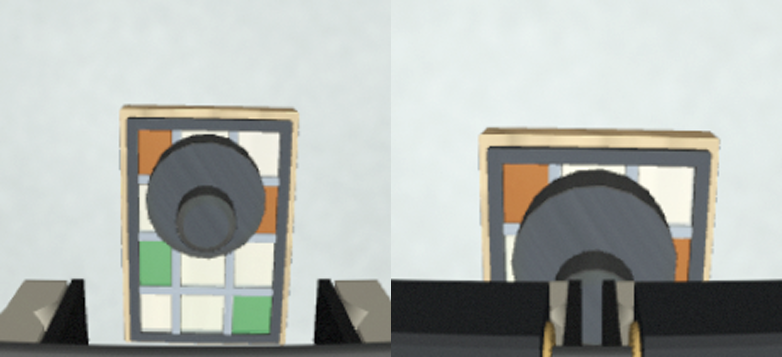

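Left (after backing up): the weight is still upright, knob at full-res (320.6,239.4) and foot circle at (321,225), r≈35. Right (while closed): foot circle at (318,254), with the knob just under or in front of the fingers. I'll triangulate from these.

Run:
```python
from h import *
np.set_printoptions(precision=4,suppress=True)
A=dict(tool_pos=np.array([.5825,-.3734,.1762]),orientation=np.array([-179.96,-.013,-98.418]))
B=dict(tool_pos=np.array([.587,-.3756,.081]),orientation=np.array([-179.9,0,-98.3]))
C=ctrl.get_obs()
f=lambda o,p:(lambda a:(a[0],a[1][0]))(wray(p,o))
print("foot BC",meet(*f(B,(318,254)),*f(C,(321,225))))
print("foot C",wonz((321,225),C,.053),"B",wonz((318,254),B,.053))
print("knob C",wonz((320.6,239.4),C,.089))
import itertools
# size-based range: foot dia 56 at C: angular radius
o,d=f(C,(321,225));d1=f(C,(321-34.7,225))[1];d2=f(C,(321+34.7,225))[1]
ang=np.arccos(d1@d2);print("range by size",.028/np.tan(ang/2),"->",o+d*.028/np.tan(ang/2))
o,d1=f(C,(200+123/1.7,110+112/1.7));_,d2=f(C,(200+297/1.7,110+112/1.7))
print("board width range -> z", o[2]+ (.09/np.linalg.norm(d1/ d1[2]-d2/d2[2]))*-1)
K=f(C,(320.6,239.4));t=np.array((749,213))/2.2+[150,130];r=ray("top",t);print("knob C/top",meet(*K,r[0],r[1][0]))
s=np.array((147,506))/1.8+[160,120];r=ray("scene",s);print("knob C/scene",meet(*K,r[0],r[1][0]))
```

```text
foot BC (array([ 0.5881, -0.364 , -0.0027]), np.float64(0.002595946025372484))
foot C [[ 0.585  -0.3784  0.053 ]] B [[ 0.5864 -0.3837  0.053 ]]
knob C [[ 0.5856 -0.378   0.089 ]]
range by size 0.29904206819374507 -> [ 0.5855 -0.3747  0.0389]
board width range -> z 0.00452359567634586
knob C/top (array([ 0.5885, -0.3744,  0.0799]), np.float64(0.00541103512004443))
knob C/scene (array([ 0.5858, -0.3675,  0.0639]), np.float64(0.005607967917867011))
```

Everything fits if the fingertips reach about 28 mm less far than stated: they show at row 275 where 255 was expected, and they rested on top of the knob with 6 N. I'll go lower with the jaws wide and close. The stop width (25 for the knob, 56 for the foot) will tell.

>>> apply_moves --targets '[{"travel":[2,2,0],"roll":0,"jaw":87},{"travel":[0,0,0],"roll":0,"jaw":87},{"travel":[0,0,0],"roll":0,"jaw":87},{"travel":[0,0,30],"roll":0,"jaw":87},{"travel":[0,0,30],"roll":0,"jaw":87},{"travel":[0,0,25],"roll":0,"jaw":87},{"travel":[0,0,15],"roll":0,"jaw":87},{"travel":[0,0,8],"roll":0,"jaw":87}]'

```text
clock: 6.2
tool_pos: [0.5834, -0.3768, 0.0501]
orientation: [179.8, 0.0, -98.3]
force: [0.2, -0.5, 0.2]
opening: 0.0872
gripper_force: 0.0
```

>>> apply_moves --targets '[{"travel":[0,0,0],"roll":0,"jaw":40},{"travel":[0,0,0],"roll":0,"jaw":20},{"travel":[0,0,0],"roll":0,"jaw":10},{"travel":[0,0,0],"roll":0,"jaw":10},{"travel":[0,0,0],"roll":0,"jaw":10},{"travel":[0,0,0],"roll":0,"jaw":10},{"travel":[0,0,0],"roll":0,"jaw":10},{"travel":[0,0,0],"roll":0,"jaw":10},{"travel":[0,0,0],"roll":0,"jaw":10}]'

```text
clock: 7.1
tool_pos: [0.5852, -0.3772, 0.0524]
orientation: [-179.9, -0.0, -98.3]
force: [2.8, 0.0, 0.2]
opening: 0.0242
gripper_force: 30.0
```

The knob is gripped: opening 24 mm, 30 N. So the tips sit near the TCP plane (about 5–8 mm behind it). I'll compute the gripper body's top height from the earlier scene picture and plan the transfer to the tray.

Run:
```python
from plan import *
np.set_printoptions(precision=4,suppress=True)
# body end corners in pics/sB.png, TCP then (.587,-.3756,.081) yaw -98.3
a=np.radians(-98.3);tx=np.array([np.cos(a),np.sin(a)]);ty=np.array([np.sin(a),-np.cos(a)]);T=np.array([.587,-.3756])
for uv in((284,398.5),(257,436)):
    o,d=ray("scene",(170+0,0)) if 0 else ray("scene",uv);d=d[0]
    s=(-.0965-(o[:2]-T)@ty)/(d[:2]@ty);p=o+s*d;print("corner",p,"rel TCP up",p[2]-.081,"tool x",(p[:2]-T)@tx)
c=ctrl.get_obs();print(c["tool_pos"])
# tray target: tray centre (.575,.417) yaw -2 ; place at tray y=-45mm
y=np.radians(-2.0);pl=np.array([.575,.417])+np.array([-np.sin(y)*-.045,np.cos(y)*-.045]);print("place",pl)
plan([(.585,-.377,.155,-98.3),(.50,-.05,.20,-90),(.48,.20,.20,-90),(*pl,.15,-90)],10)
```

```text
corner [ 0.6877 -0.3541  0.2046] rel TCP up 0.12358739266386672 tool x -0.035782570655497094
corner [ 0.6767 -0.429   0.1911] rel TCP up 0.11013265884364005 tool x 0.03984683632221812
[ 0.5852 -0.3772  0.0524]
place [0.5734 0.372 ]
[{"travel":[-0.1,0.1,-34.2],"roll":0.01,"jaw":10},{"travel":[-0,0,-34.2],"roll":0,"jaw":10},{"travel":[-0.1,0.1,-34.2],"roll":0.01,"jaw":10},{"travel":[-34.6,14.6,-5],"roll":-0.92,"jaw":10},{"travel":[-34.8,14,-5],"roll":-0.92,"jaw":10},{"travel":[-35,13.5,-5],"roll":-0.93,"jaw":10},{"travel":[-35.3,12.9,-5],"roll":-0.92,"jaw":10},{"travel":[-35.4,12.3,-5],"roll":-0.92,"jaw":10},{"travel":[-35.7,11.8,-5],"roll":-0.92,"jaw":10},{"travel":[-35.8,11.2,-5],"roll":-0.93,"jaw":10}]

[{"travel":[-36,10.6,-5],"roll":-0.92,"jaw":10},{"travel":[-36.2,10,-5],"roll":-0.92,"jaw":10},{"travel":[-41.7,3.3,0],"roll":-0,"jaw":10},{"travel":[-41.6,3.4,0],"roll":-0,"jaw":10},{"travel":[-41.7,3.3,0],"roll":-0,"jaw":10},{"travel":[-41.7,3.3,0],"roll":-0,"jaw":10},{"travel":[-41.6,3.4,0],"roll":-0,"jaw":10},{"travel":[-41.7,3.3,0],"roll":-0,"jaw":10},{"travel":[-34.4,-18.7,10],"roll":-0,"jaw":10},{"travel":[-34.4,-18.7,10],"roll":-0,"jaw":10}]

[{"travel":[-34.4,-18.7,10],"roll":-0,"jaw":10},{"travel":[-34.4,-18.6,10],"roll":-0,"jaw":10},{"travel":[-34.4,-18.7,10],"roll":-0,"jaw":10}]
```

>>> apply_moves --targets '[{"travel":[0,0,-10],"roll":0,"jaw":10},{"travel":[0,0,-25],"roll":0,"jaw":10},{"travel":[0,0,-35],"roll":0,"jaw":10},{"travel":[-18,7,-35],"roll":0,"jaw":10},{"travel":[-35,14,-10],"roll":-1,"jaw":10},{"travel":[-35,14,-10],"roll":-1,"jaw":10},{"travel":[-35,13,-10],"roll":-1,"jaw":10},{"travel":[-35,13,-10],"roll":-1,"jaw":10},{"travel":[-36,12,0],"roll":-1,"jaw":10},{"travel":[-36,11,0],"roll":-1,"jaw":10}]'

```text
clock: 8.1
tool_pos: [0.5228, -0.1379, 0.1968]
orientation: [179.9, 0.0, -92.3]
force: [1.0, 0.6, -7.1]
opening: 0.0239
gripper_force: 30.0
```

>>> apply_moves --targets '[{"travel":[-36,11,0],"roll":-1,"jaw":10},{"travel":[-36,10,0],"roll":-1,"jaw":10},{"travel":[-40,3,0],"roll":0,"jaw":10},{"travel":[-41,3,0],"roll":0,"jaw":10},{"travel":[-42,3,0],"roll":0,"jaw":10},{"travel":[-42,3,0],"roll":0,"jaw":10},{"travel":[-42,3,0],"roll":0,"jaw":10},{"travel":[-42,3,0],"roll":0,"jaw":10},{"travel":[-35,-15,0],"roll":0,"jaw":10},{"travel":[-35,-15,0],"roll":0,"jaw":10}]'

```text
clock: 9.1
tool_pos: [0.5182, 0.2533, 0.1968]
orientation: [179.9, -0.1, -90.2]
force: [1.3, -0.3, -7.0]
opening: 0.0245
gripper_force: 30.0
```

Run:
```python
from plan import *
o=ctrl.get_obs();print(o["tool_pos"],o["opening"])
plan([(.5734,.372,.14,-90),(.5734,.372,.06,-90)],10,30)
```

```text
[0.51824119 0.25326366 0.19682864] 0.02448528116099098
[{"travel":[-23.8,-10.9,11.4],"roll":-0.05,"jaw":10},{"travel":[-23.8,-11,11.3],"roll":-0.05,"jaw":10},{"travel":[-23.8,-10.9,11.4],"roll":-0.05,"jaw":10},{"travel":[-23.7,-11,11.4],"roll":-0.05,"jaw":10},{"travel":[-23.8,-11.1,11.3],"roll":-0.05,"jaw":10},{"travel":[0,0,26.7],"roll":0,"jaw":10},{"travel":[0,0,26.7],"roll":0,"jaw":10},{"travel":[0,0,26.6],"roll":0,"jaw":10}]
```

>>> apply_moves --targets '[{"travel":[-24,-11,11],"roll":0,"jaw":10},{"travel":[-24,-11,11],"roll":0,"jaw":10},{"travel":[-24,-11,11],"roll":0,"jaw":10},{"travel":[-24,-11,11],"roll":0,"jaw":10},{"travel":[-23,-11,12],"roll":0,"jaw":10},{"travel":[0,0,30],"roll":0,"jaw":10},{"travel":[0,0,30],"roll":0,"jaw":10},{"travel":[0,0,24],"roll":0,"jaw":10},{"travel":[0,0,10],"roll":0,"jaw":10},{"travel":[0,0,6],"roll":0,"jaw":10}]'

```text
clock: 10.1
tool_pos: [0.5744, 0.37, 0.0397]
orientation: [179.9, -0.1, -90.3]
force: [0.4, 0.9, -6.7]
opening: 0.0243
gripper_force: 30.0
```

>>> apply_moves --targets '[{"travel":[0,0,3],"roll":0,"jaw":10},{"travel":[0,0,2],"roll":0,"jaw":10},{"travel":[0,0,0],"roll":0,"jaw":10}]'

```text
clock: 10.4
tool_pos: [0.5756, 0.3712, 0.0371]
orientation: [-179.9, 0.1, -90.3]
force: [-0.2, -0.3, -7.7]
opening: 0.0242
gripper_force: 30.0
```

>>> apply_moves --targets '[{"travel":[0,0,2],"roll":0,"jaw":10},{"travel":[0,0,2],"roll":0,"jaw":10},{"travel":[0,0,0],"roll":0,"jaw":10}]'

```text
clock: 10.7
tool_pos: [0.5759, 0.3716, 0.0336]
orientation: [-179.9, 0.1, -90.3]
force: [-1.6, 0.1, 0.5]
opening: 0.0244
gripper_force: 30.0
```

The weight is on the tray floor, since the force changed from −7.7 to +0.5 N. I'll release and rise.

>>> apply_moves --targets '[{"travel":[0,0,0],"roll":0,"jaw":40},{"travel":[0,0,0],"roll":0,"jaw":60},{"travel":[0,0,0],"roll":0,"jaw":60},{"travel":[0,0,0],"roll":0,"jaw":60},{"travel":[0,0,-10],"roll":0,"jaw":60},{"travel":[0,0,-30],"roll":0,"jaw":87},{"travel":[0,0,-40],"roll":0,"jaw":87},{"travel":[0,0,-40],"roll":0,"jaw":87}]'

```text
clock: 11.5
tool_pos: [0.5752, 0.3706, 0.154]
orientation: [180.0, -0.0, -90.3]
force: [-0.2, 0.4, 0.7]
opening: 0.0788
gripper_force: 0.0
```

Run:
```python
from plan import *
np.set_printoptions(precision=4,suppress=True)
o=ctrl.get_obs();print(o["clock"],o["tool_pos"],o["opening"])
t=ctrl.snapshot("top")[:,:,::-1];w=ctrl.snapshot("wrist")[:,:,::-1];s=ctrl.snapshot("scene")[:,:,::-1]
for n,i in(("tD",t),("wD",w),("sD",s)):cv2.imwrite(f"pics/{n}.png",i)
# composite: tray (scene), board (top), rack (scene)
f=lambda i,k:cv2.convertScaleAbs(cv2.resize(i,(400,300) if k else (400,300),interpolation=2),alpha=1.4)
C=np.vstack([np.hstack([f(s[120:210,340:460],1),f(t[200:260,440:520],1)]),np.hstack([f(s[180:300,330:490],1),f(t[155:230,260:360],1)])])
cv2.imwrite("pics/c4.png",C)
plan([(.50,.10,.18,-92),(.50,-.05,.18,-94),(.586,-.35,.13,-99)],87,45)
```

```text
11.5 [0.5752 0.3706 0.154 ] 0.07875726676080456
[{"travel":[39,10.8,-3.3],"roll":0.25,"jaw":87},{"travel":[38.9,10.6,-3.3],"roll":0.24,"jaw":87},{"travel":[39.1,10.5,-3.3],"roll":0.25,"jaw":87},{"travel":[39.1,10.3,-3.3],"roll":0.25,"jaw":87},{"travel":[39.1,10.1,-3.3],"roll":0.24,"jaw":87},{"travel":[39.2,10,-3.3],"roll":0.25,"jaw":87},{"travel":[39.2,9.7,-3.3],"roll":0.25,"jaw":87},{"travel":[37.5,-1.3,0],"roll":0.5,"jaw":87},{"travel":[37.4,-1.6,0],"roll":0.5,"jaw":87},{"travel":[37.5,-2,0],"roll":0.5,"jaw":87}]

[{"travel":[37.4,-2.3,0],"roll":0.5,"jaw":87},{"travel":[36.7,-13.3,6.3],"roll":0.62,"jaw":87},{"travel":[36.5,-13.8,6.2],"roll":0.63,"jaw":87},{"travel":[36.3,-14.1,6.3],"roll":0.62,"jaw":87},{"travel":[36.2,-14.5,6.2],"roll":0.63,"jaw":87},{"travel":[36.1,-15,6.3],"roll":0.62,"jaw":87},{"travel":[35.9,-15.3,6.2],"roll":0.63,"jaw":87},{"travel":[35.7,-15.7,6.3],"roll":0.62,"jaw":87},{"travel":[35.5,-16.1,6.2],"roll":0.63,"jaw":87}]
```

View pics/c4.png

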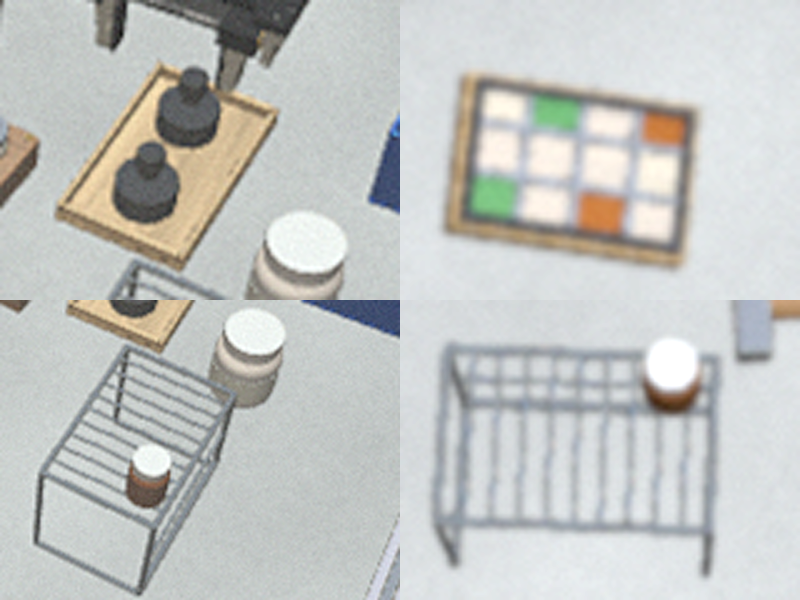

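Top left shows both weights standing upright in the tray. Top right shows the panel clear, and below are the rack wires and rear rail. I'll turn these into poses for the panel (z = 25 mm frame corners) and the rack.

Run:
```python
from plan import *
np.set_printoptions(precision=4,suppress=True)
P=np.array([(78,82),(291,112),(275,252),(65,222)])/5+[440,200]
W=onz("top",P,.025);print("panel",W.mean(0),[np.linalg.norm(W[i]-W[i-1]) for i in range(4)],"yaw",np.degrees(np.arctan2(*(W[1]-W[0]+W[2]-W[3])[1::-1]))+90)
q=lambda *p:np.array(p)/4+[260,155]
def yaw(a,b):return np.degrees(np.arctan2(*(b-a)[1::-1]))+90
T=onz("top",q((47,48),(317,57),(313,230),(38,222)),.127);F=onz("top",q((55,265),(307,272)),0);R=onz("top",q((65,102),(312,112)),.012)
print("top c",T.mean(0),"yaws",yaw(T[0],T[1]),yaw(T[3],T[2]));print("feet",F,yaw(*F));print("rail",R,yaw(*R))
# scene: scale 2.5 origin(330,180); crop coords minus row 300
s=lambda *p:np.array(p)/2.5+[330,180]
S=onz("scene",s((237,97),(154,223),(40,172),(128,50)),.127);print("scene top c",S.mean(0),yaw(S[0],S[1]),yaw(S[3],S[2]))
G=onz("scene",s((36,243),(140,291),(215,163)),0.0);print("scene feet front-right, back-right, back-left",G)
```

```text
panel [ 0.5852 -0.3487  0.025 ] [np.float64(0.07944963686807407), np.float64(0.11767107428369658), np.float64(0.07950030842530312), np.float64(0.11484284721420585)] yaw -8.514543690977874
top c [0.6812 0.1164 0.127 ] yaws -2.230007833542757 -1.9206512161714642
feet [[0.627  0.2083 0.    ]
 [0.6213 0.0313 0.    ]] -1.8303649762568597
rail [[0.7425 0.2019 0.012 ]
 [0.7345 0.0272 0.012 ]] -2.637131130845873
scene top c [0.6854 0.119  0.127 ] -4.495328406141823 -3.901261284442299
scene feet front-right, back-right, back-left [[0.6234 0.0342 0.    ]
 [0.7383 0.0336 0.    ]
 [0.7458 0.2115 0.    ]]
```

>>> apply_moves --targets '[{"travel":[39,11,-4],"roll":0.3,"jaw":87},{"travel":[39,11,-4],"roll":0.3,"jaw":87},{"travel":[39,10,-4],"roll":0.2,"jaw":87},{"travel":[39,10,-4],"roll":0.2,"jaw":87},{"travel":[39,10,-3],"roll":0.2,"jaw":87},{"travel":[39,10,-3],"roll":0.3,"jaw":87},{"travel":[39,10,-3],"roll":0.3,"jaw":87},{"travel":[38,-1,0],"roll":0.5,"jaw":87},{"travel":[38,-2,0],"roll":0.5,"jaw":87},{"travel":[37,-2,0],"roll":0.5,"jaw":87}]'

```text
clock: 12.65
tool_pos: [0.4974, -0.0154, 0.1772]
orientation: [180.0, 0.0, -93.6]
force: [1.9, -0.4, 0.2]
opening: 0.0873
gripper_force: 0.0
```

>>> apply_moves --targets '[{"travel":[37,-2,0],"roll":0.5,"jaw":87},{"travel":[37,-13,6],"roll":0.6,"jaw":87},{"travel":[37,-14,6],"roll":0.6,"jaw":87},{"travel":[36,-14,6],"roll":0.6,"jaw":87},{"travel":[36,-14,6],"roll":0.6,"jaw":87},{"travel":[36,-15,6],"roll":0.6,"jaw":87},{"travel":[36,-15,6],"roll":0.6,"jaw":87},{"travel":[36,-16,6],"roll":0.7,"jaw":87},{"travel":[35,-16,6],"roll":0.7,"jaw":87},{"travel":[0,0,0],"roll":0,"jaw":87}]'

```text
clock: 13.65
tool_pos: [0.5822, -0.3546, 0.1265]
orientation: [179.8, -0.0, -99.3]
force: [-0.8, 0.4, -0.1]
opening: 0.0868
gripper_force: 0.0
```

Run:
```python
from plan import *
np.set_printoptions(precision=4,suppress=True)
o=ctrl.get_obs();w=ctrl.snapshot("wrist")[:,:,::-1];w=np.ascontiguousarray(w);cv2.imwrite("pics/wE.png",w)
h=cv2.cvtColor(w,cv2.COLOR_BGR2HSV);print(o["tool_pos"],o["orientation"])
m=((h[...,1]>60)&(h[...,0]>8)&(h[...,0]<28)).astype(np.uint8)
m[265:]=0
n,l,st,ce=cv2.connectedComponentsWithStats(m);
for i in np.argsort(-st[1:,4])[:6]+1:print(st[i],ce[i])
L=[];Rr=[];FL=[];FR=[]
gray=w.max(2)
for r in range(60,262,6):
    c=np.where(m[r,150:500])[0]+150
    if len(c)<4:continue
    a,b=c[0],c[-1]
    L.append((a,r));Rr.append((b+1,r))
    row=gray[r].astype(int);thr=110
    x=a
    while x<b and row[x]>thr:x+=1
    FL.append((x,r));x=b
    while x>a and row[x]>thr:x-=1
    FR.append((x+1,r))
a=np.radians(o["orientation"][2]);ty=np.array([np.sin(a),-np.cos(a)]);tx=np.array([np.cos(a),np.sin(a)])
def line(n,P,z):
    W=wonz(P,o,z)[:,:2]-o["tool_pos"][:2];x=W@tx;y=W@ty
    for _ in range(3):
        k=np.polyfit(x,y,1);e=abs(np.polyval(k,x)-y);g=e<max(.0015,np.median(e)*2);x,y=x[g],y[g]
    print(n,"n",len(x),"tool y at x=0: %.4f slope deg %.2f"%(k[1],np.degrees(np.arctan(k[0]))),"x range",x.min(),x.max())
line("board L",L,.018);line("board R",Rr,.018);line("frame L",FL,.025);line("frame R",FR,.025)
```

```text
[ 0.5822 -0.3546  0.1265] [179.8177  -0.0059 -99.3174]
[ 250  152  120  113 1449] [311.6073 179.6894]
[329 204  28  33 922] [342.5 220. ]
[261 167  23  31 696] [272.2687 181.8491]
board L n 18 tool y at x=0: -0.0506 slope deg -0.38 x range -0.023809071280232453 0.05641454377698838
board R n 18 tool y at x=0: 0.0377 slope deg 0.02 x range -0.023649364910494318 0.05628357128516787
frame L n 15 tool y at x=0: -0.0472 slope deg 0.03 x range -0.021243449038074343 0.04364428672887522
frame R n 15 tool y at x=0: 0.0342 slope deg -0.15 x range -0.021089739149497286 0.0435713648065038
```

The panel centre is 6.5 mm to tool −y and the angles agree. Descending to straddle the panel.

>>> apply_moves --targets '[{"travel":[-7,-6.5,10],"roll":0,"jaw":87.6},{"travel":[0,0,30],"roll":0,"jaw":87.6},{"travel":[0,0,30],"roll":0,"jaw":87.6},{"travel":[0,0,22],"roll":0,"jaw":87.6},{"travel":[0,0,12],"roll":0,"jaw":87.6},{"travel":[0,0,0],"roll":0,"jaw":87.6}]'

```text
clock: 14.3
tool_pos: [0.5895, -0.3435, 0.0233]
orientation: [179.8, 0.0, -99.0]
force: [-0.8, -0.1, 0.4]
opening: 0.0875
gripper_force: 0.0
```

Run:
```python
from plan import *
np.set_printoptions(precision=4,suppress=True)
o=ctrl.get_obs();print(o["tool_pos"],o["force"],o["opening"])
```

```text
[ 0.5895 -0.3435  0.0233] [-0.8385 -0.149   0.39  ] 0.08750703033179157
```

>>> apply_moves --targets '[{"travel":[3,-1,5],"roll":0,"jaw":87.6},{"travel":[0,0,2],"roll":0,"jaw":87.6},{"travel":[0,0,0],"roll":0,"jaw":87.6}]'

```text
clock: 14.6
tool_pos: [0.5913, -0.3484, 0.0189]
orientation: [-179.9, -0.0, -99.1]
force: [0.5, -0.4, -1.0]
opening: 0.0873
gripper_force: 0.0
```

>>> apply_moves --targets '[{"travel":[0,0,3],"roll":0,"jaw":87.6},{"travel":[0,0,1],"roll":0,"jaw":87.6},{"travel":[0,0,0],"roll":0,"jaw":87.6}]'

```text
clock: 14.9
tool_pos: [0.5908, -0.3482, 0.0142]
orientation: [180.0, 0.0, -99.1]
force: [-1.5, -0.1, 0.7]
opening: 0.0878
gripper_force: 0.0
```

Still no contact. I'll try to close and see if it stops at 82.

>>> apply_moves --targets '[{"travel":[0,0,0],"roll":0,"jaw":78},{"travel":[0,0,0],"roll":0,"jaw":78},{"travel":[0,0,0],"roll":0,"jaw":78}]'

```text
clock: 15.2
tool_pos: [0.5904, -0.3481, 0.0141]
orientation: [179.9, 0.0, -99.1]
force: [-2.6, 0.5, 1.9]
opening: 0.0809
gripper_force: 30.0
```

Run:
```python
from plan import *
o=ctrl.get_obs();z=o["tool_pos"][2]
plan([(.503,-.27,z,-91),(.503,.03,z,-91),(.517,.122,z,-92.5)],78,28)
```

```text
[{"travel":[-12.7,19.7,-0],"roll":-1.62,"jaw":78},{"travel":[-13.2,19.4,-0],"roll":-1.62,"jaw":78},{"travel":[-13.7,19,-0],"roll":-1.62,"jaw":78},{"travel":[-14.3,18.6,-0],"roll":-1.62,"jaw":78},{"travel":[-14.9,18.1,-0],"roll":-1.62,"jaw":78},{"travel":[-27.3,0.5,-0],"roll":-0,"jaw":78},{"travel":[-27.2,0.5,-0],"roll":-0,"jaw":78},{"travel":[-27.3,0.4,-0],"roll":-0,"jaw":78},{"travel":[-27.3,0.5,-0],"roll":-0,"jaw":78},{"travel":[-27.2,0.5,-0],"roll":-0,"jaw":78}]

[{"travel":[-27.3,0.5,-0],"roll":-0,"jaw":78},{"travel":[-27.3,0.5,-0],"roll":-0,"jaw":78},{"travel":[-27.2,0.4,-0],"roll":-0,"jaw":78},{"travel":[-27.3,0.5,-0],"roll":-0,"jaw":78},{"travel":[-27.2,0.5,-0],"roll":-0,"jaw":78},{"travel":[-27.3,0.5,-0],"roll":-0,"jaw":78},{"travel":[-23.1,-3.1,-0],"roll":0.37,"jaw":78},{"travel":[-23,-3,-0],"roll":0.38,"jaw":78},{"travel":[-23.1,-2.8,-0],"roll":0.37,"jaw":78},{"travel":[-23.2,-2.6,-0],"roll":0.38,"jaw":78}]
```

First a short section to check the drag, stopping before the reel and vice gap.

>>> apply_moves --targets '[{"travel":[-6,10,0],"roll":-0.6,"jaw":78},{"travel":[-13,20,0],"roll":-1.6,"jaw":78},{"travel":[-14,19,0],"roll":-1.6,"jaw":78},{"travel":[-14,19,0],"roll":-1.6,"jaw":78},{"travel":[-15,18,0],"roll":-1.6,"jaw":78},{"travel":[-8,9,0],"roll":-1.1,"jaw":78},{"travel":[0,0,0],"roll":0,"jaw":78}]'

```text
clock: 15.9
tool_pos: [0.502, -0.2673, 0.0142]
orientation: [179.9, 0.0, -90.9]
force: [0.4, 0.1, -3.5]
opening: 0.081
gripper_force: 30.0
```

Run:
```python
from plan import *
o=ctrl.get_obs();z=o["tool_pos"][2];print(o["tool_pos"],o["orientation"],o["force"])
plan([(.503,.03,z,-91),(.517,.122,z,-92.5)],78,28)
```

```text
[ 0.50195525 -0.267266    0.01418978] [ 1.79940105e+02  4.13827809e-02 -9.09301897e+01] [ 0.40914081  0.0690259  -3.48462626]
[{"travel":[-27,0.3,-0],"roll":0.01,"jaw":78},{"travel":[-27,0.4,-0],"roll":0,"jaw":78},{"travel":[-27.1,0.3,-0],"roll":0.01,"jaw":78},{"travel":[-27,0.4,-0],"roll":0.01,"jaw":78},{"travel":[-27,0.4,-0],"roll":0,"jaw":78},{"travel":[-27,0.3,-0],"roll":0.01,"jaw":78},{"travel":[-27.1,0.4,-0],"roll":0,"jaw":78},{"travel":[-27,0.3,-0],"roll":0.01,"jaw":78},{"travel":[-27,0.4,-0],"roll":0.01,"jaw":78},{"travel":[-27,0.4,-0],"roll":0,"jaw":78}]

[{"travel":[-27,0.3,-0],"roll":0.01,"jaw":78},{"travel":[-23.1,-3.1,-0],"roll":0.37,"jaw":78},{"travel":[-23.1,-2.9,-0],"roll":0.38,"jaw":78},{"travel":[-23.1,-2.8,-0],"roll":0.37,"jaw":78},{"travel":[-23.1,-2.6,-0],"roll":0.38,"jaw":78}]
```

>>> apply_moves --targets '[{"travel":[-20,0.3,0.5],"roll":0,"jaw":78},{"travel":[-27,0.3,0],"roll":0,"jaw":78},{"travel":[-27,0.3,0],"roll":0,"jaw":78},{"travel":[-27,0.3,0],"roll":0,"jaw":78},{"travel":[-27,0.3,0],"roll":0,"jaw":78},{"travel":[-27,0.3,0],"roll":0,"jaw":78},{"travel":[-27,0.3,0],"roll":0,"jaw":78},{"travel":[-27,0.3,0],"roll":0,"jaw":78},{"travel":[-27,0.3,0],"roll":0,"jaw":78},{"travel":[-27,0.3,0],"roll":0,"jaw":78}]'

```text
clock: 16.9
tool_pos: [0.5061, -0.0049, 0.0141]
orientation: [-180.0, -0.0, -91.0]
force: [0.6, -2.8, 1.4]
opening: 0.0807
gripper_force: 30.0
```

>>> apply_moves --targets '[{"travel":[-27,0,0],"roll":0,"jaw":78},{"travel":[-23,-3,0],"roll":0.4,"jaw":78},{"travel":[-23,-3,0],"roll":0.4,"jaw":78},{"travel":[-23,-3,0],"roll":0.4,"jaw":78},{"travel":[-23,-3,0],"roll":0.4,"jaw":78},{"travel":[-7,0,0],"roll":0,"jaw":78},{"travel":[0,0,0],"roll":0,"jaw":78}]'

```text
clock: 17.6
tool_pos: [0.522, 0.1216, 0.0141]
orientation: [-179.9, 0.1, -92.5]
force: [1.1, 3.7, 3.1]
opening: 0.081
gripper_force: 30.0
```

Run:
```python
from plan import *
np.set_printoptions(precision=4,suppress=True)
o=ctrl.get_obs();print(o["clock"],o["tool_pos"],o["orientation"],o["force"])
w=np.ascontiguousarray(ctrl.snapshot("wrist")[:,:,::-1]);cv2.imwrite("pics/wF.png",w)
cv2.imwrite("pics/tF.png",ctrl.snapshot("top")[:,:,::-1]);cv2.imwrite("pics/sF.png",ctrl.snapshot("scene")[:,:,::-1])
c=np.array([.682,.118]);a=np.radians(-2.5);R=np.array([[np.cos(a),np.sin(a)],[-np.sin(a),np.cos(a)]])
print("TCP in rack",R@(o["tool_pos"][:2]-c))
```

```text
17.6 [0.522  0.1216 0.0141] [-179.8763    0.0893  -92.5214] [1.1031 3.6714 3.1273]
TCP in rack [-0.16   -0.0034]
```

The board is at rack (−160, −3) mm and square with the tool. I'll nudge it back and sideways a little, release and rise. Then I'll close the jaws and come down behind the near edge.

>>> apply_moves --targets '[{"travel":[-3,8,0],"roll":0,"jaw":78},{"travel":[0,0,0],"roll":0,"jaw":78},{"travel":[0,0,0],"roll":0,"jaw":87.6},{"travel":[0,0,0],"roll":0,"jaw":87.6},{"travel":[0,0,0],"roll":0,"jaw":87.6},{"travel":[0,0,-10],"roll":0,"jaw":87.6},{"travel":[0,0,-20],"roll":0,"jaw":87.6},{"travel":[0,15,-15],"roll":0,"jaw":50},{"travel":[0,30,0],"roll":0,"jaw":20},{"travel":[0,25,0],"roll":0,"jaw":0}]'

```text
clock: 18.75
tool_pos: [0.4419, 0.1264, 0.0594]
orientation: [-180.0, 0.0, -92.6]
force: [-0.5, 0.5, -0.2]
opening: 0.0691
gripper_force: 0.0
```

```bash
cat > meas.py <<'E'
from plan import *
np.set_printoptions(precision=4,suppress=True)
c=np.array([.682,.118]);a=np.radians(-2.5);RK=np.array([[np.cos(a),np.sin(a)],[-np.sin(a),np.cos(a)]])
def go(tag):
    o=ctrl.get_obs();print(o["clock"],o["tool_pos"],o["orientation"],o["force"],o["opening"]);print("TCP rack",RK@(o["tool_pos"][:2]-c))
    t=np.ascontiguousarray(ctrl.snapshot("top")[:,:,::-1]);cv2.imwrite(f"pics/t{tag}.png",t)
    w=np.ascontiguousarray(ctrl.snapshot("wrist")[:,:,::-1]);cv2.imwrite(f"pics/w{tag}.png",w)
    for n,im,f in(("top",t,lambda p,z:onz("top",p,z)),("wrist",w,lambda p,z:wonz(p,o,z))):
        h=cv2.cvtColor(im,cv2.COLOR_BGR2HSV);R=[]
        for nm,m in(("green",(h[...,0]>40)&(h[...,0]<85)&(h[...,1]>70)),("orange",(h[...,0]<14)&(h[...,1]>150)&(h[...,2]>60))):
            for q in cv2.findContours(m.astype(np.uint8),0,2)[0]:
                A=cv2.contourArea(q)
                if A<(15 if n=="top" else 80):continue
                M=cv2.moments(q);p=(M["m10"]/M["m00"],M["m01"]/M["m00"]);W=f(p,.025)[0][:2];r=RK@(W-c)
                if abs(r[1])<.12 and -.3<r[0]<.1:print(n,nm,int(A),np.round(p,1),"rack",r)
E
python3 -c "
from meas import *
go('G')"
```

```text
18.75 [0.4419 0.1264 0.0594] [-179.9815    0.0306  -92.6454] [-0.4697  0.536  -0.1786] 0.06914190162941244
TCP rack [-0.2403 -0.002 ]
wrist green 148 [155.6 269.3] rack [-0.1389  0.003 ]
wrist orange 179 [138.7 193.5] rack [-0.1336 -0.0448]
```

>>> apply_moves --targets '[{"travel":[0,5,0],"roll":0,"jaw":0},{"travel":[0,0,0],"roll":0,"jaw":0},{"travel":[0,0,0],"roll":0,"jaw":0},{"travel":[0,0,0],"roll":0,"jaw":0},{"travel":[0,0,0],"roll":0,"jaw":0},{"travel":[0,0,0],"roll":0,"jaw":0},{"travel":[0,0,25],"roll":0,"jaw":0},{"travel":[0,0,20],"roll":0,"jaw":0},{"travel":[0,0,8],"roll":0,"jaw":0},{"travel":[0,0,0],"roll":0,"jaw":0}]'

```text
clock: 19.85
tool_pos: [0.4372, 0.1262, 0.0048]
orientation: [179.9, -0.1, -92.6]
force: [0.7, 0.3, 0.4]
opening: 0.0004
gripper_force: 0.0
```

>>> apply_moves --targets '[{"travel":[0,0,3],"roll":0,"jaw":0},{"travel":[0,0,2],"roll":0,"jaw":0},{"travel":[0,0,0],"roll":0,"jaw":0}]'

```text
clock: 20.15
tool_pos: [0.438, 0.127, 0.001]
orientation: [-180.0, 0.0, -92.6]
force: [0.2, -0.2, 0.0]
opening: 0.0004
gripper_force: 0.0
```

```bash
python3 -c "
from meas import *
go('H')"
```

```text
20.15 [0.438 0.127 0.001] [-179.9668    0.0291  -92.5934] [ 0.211  -0.1711  0.0174] 0.0003937834030796489
TCP rack [-0.2442 -0.0016]
wrist green 225 [118.9 339.7] rack [-0.1434  0.0191]
wrist orange 212 [188.1 261.9] rack [-0.1884 -0.0241]
wrist orange 1030 [ 93.  211.1] rack [-0.1431 -0.0471]
```

>>> apply_moves --targets '[{"travel":[0,0,2],"roll":0,"jaw":0},{"travel":[0,0,1],"roll":0,"jaw":0},{"travel":[0,-8,0],"roll":0,"jaw":0},{"travel":[0,-12,0],"roll":0,"jaw":0},{"travel":[0,-15,0],"roll":0,"jaw":0},{"travel":[0,-15,0],"roll":0,"jaw":0},{"travel":[0,-15,0],"roll":0,"jaw":0},{"travel":[0,-10,0],"roll":0,"jaw":0},{"travel":[0,0,0],"roll":0,"jaw":0}]'

```text
clock: 21.15
tool_pos: [0.5145, 0.1235, -0.0025]
orientation: [-180.0, 0.0, -92.6]
force: [-0.2, 0.5, 0.2]
opening: 0.0006
gripper_force: 0.0
```

```bash
python3 -c "
from meas import *
go('I')"
```

```text
21.15 [ 0.5145  0.1235 -0.0025] [-179.9511    0.0162  -92.6419] [-0.1923  0.5051  0.161 ] 0.0006393945040294637
TCP rack [-0.1676 -0.0018]
wrist green 384 [135.1 343.9] rack [-0.0784  0.0179]
wrist orange 585 [104.1 216.6] rack [-0.0748 -0.0456]
```

>>> apply_moves --targets '[{"travel":[0,-5,0],"roll":0,"jaw":0},{"travel":[0,-5,0],"roll":0,"jaw":0},{"travel":[0,-5,0],"roll":0,"jaw":0},{"travel":[0,-5,0],"roll":0,"jaw":0},{"travel":[0,0,0],"roll":0,"jaw":0}]'

```text
clock: 21.75
tool_pos: [0.5336, 0.1228, -0.0023]
orientation: [-180.0, 0.0, -92.6]
force: [0.7, -0.7, -0.5]
opening: 0.0005
gripper_force: 0.0
```

>>> apply_moves --targets '[{"travel":[0,-8,0],"roll":0,"jaw":0},{"travel":[0,-8,0],"roll":0,"jaw":0},{"travel":[0,-8,0],"roll":0,"jaw":0},{"travel":[0,-4,0],"roll":0,"jaw":0},{"travel":[0,0,0],"roll":0,"jaw":0},{"travel":[0,20,0],"roll":0,"jaw":0},{"travel":[0,25,0],"roll":0,"jaw":40},{"travel":[0,13,0],"roll":0,"jaw":87.6},{"travel":[0,0,0],"roll":0,"jaw":87.6}]'

```text
clock: 22.65
tool_pos: [0.5016, 0.1239, -0.002]
orientation: [-180.0, 0.0, -92.5]
force: [0.6, 0.3, -0.1]
opening: 0.0188
gripper_force: 0.0
```

>>> apply_moves --targets '[{"travel":[0,0,0],"roll":0,"jaw":87.6},{"travel":[0,0,0],"roll":0,"jaw":87.6},{"travel":[0,0,0],"roll":0,"jaw":87.6},{"travel":[0,0,0],"roll":0,"jaw":87.6},{"travel":[0,0,0],"roll":0,"jaw":87.6},{"travel":[0,0,0],"roll":0,"jaw":87.6},{"travel":[0,0,0],"roll":0,"jaw":87.6},{"travel":[0,0,0],"roll":0,"jaw":87.6}]'

```text
clock: 23.45
tool_pos: [0.5027, 0.1239, -0.0023]
orientation: [180.0, -0.0, -92.6]
force: [-0.1, 0.7, -0.6]
opening: 0.0827
gripper_force: 0.0
```

```bash
python3 -c "
from meas import *
go('J')"
```

```text
23.45 [ 0.5027  0.1239 -0.0023] [179.9998  -0.0007 -92.5949] [-0.1325  0.7149 -0.6393] 0.08265715530311553
TCP rack [-0.1794 -0.0019]
wrist orange 702 [107.6 259.6] rack [-0.0848 -0.0258]
wrist orange 760 [ 22.  214.3] rack [-0.0337 -0.0477]
```

>>> apply_moves --targets '[{"travel":[0,0,0],"roll":0,"jaw":87.6},{"travel":[0,-8,0],"roll":0,"jaw":87.6},{"travel":[0,-8,0],"roll":0,"jaw":87.6},{"travel":[0,-8,0],"roll":0,"jaw":87.6},{"travel":[0,-8,0],"roll":0,"jaw":87.6},{"travel":[0,-8,0],"roll":0,"jaw":87.6},{"travel":[0,-8,0],"roll":0,"jaw":87.6},{"travel":[0,-8,0],"roll":0,"jaw":87.6},{"travel":[0,-5,0],"roll":0,"jaw":87.6},{"travel":[0,0,0],"roll":0,"jaw":87.6}]'

```text
clock: 24.55
tool_pos: [0.5648, 0.1213, -0.0024]
orientation: [-179.9, 0.0, -92.6]
force: [-0.4, 0.1, 0.8]
opening: 0.0876
gripper_force: 0.0
```

```bash
python3 -c "
from meas import *
go('K')"
```

```text
24.55 [ 0.5648  0.1213 -0.0024] [-179.9424    0.0193  -92.6041] [-0.3731  0.1361  0.7725] 0.08763507167884671
TCP rack [-0.1172 -0.0018]
wrist orange 1055 [139.2 265.6] rack [-0.039  -0.0233]
wrist orange 911 [ 42.4 213. ] rack [ 0.0133 -0.0479]
```

>>> apply_moves --targets '[{"travel":[0,-3,0],"roll":0,"jaw":87.6},{"travel":[0,-3,0],"roll":0,"jaw":87.6},{"travel":[0,-3,0],"roll":0,"jaw":87.6},{"travel":[0,0,0],"roll":0,"jaw":87.6}]'

```text
clock: 25.05
tool_pos: [0.5722, 0.1205, -0.0025]
orientation: [179.9, -0.0, -92.6]
force: [-4.6, -1.3, 1.2]
opening: 0.0872
gripper_force: 0.0
```

>>> apply_moves --targets '[{"travel":[0,-3,0],"roll":0,"jaw":87.6},{"travel":[0,-2,0],"roll":0,"jaw":87.6},{"travel":[0,0,0],"roll":0,"jaw":87.6}]'

```text
clock: 25.35
tool_pos: [0.5712, 0.1191, -0.004]
orientation: [179.4, -0.2, -92.7]
force: [-26.2, 5.0, 8.8]
opening: 0.0879
gripper_force: 0.0
```

```bash
python3 -c "
from meas import *
go('L');print(ctrl.get_obs()['moment'])
s=np.ascontiguousarray(ctrl.snapshot('scene')[:,:,::-1]);cv2.imwrite('pics/sL.png',s)
t=cv2.imread('pics/tL.png');w=cv2.imread('pics/wL.png')
f=lambda i:cv2.convertScaleAbs(cv2.resize(i,(400,300),interpolation=2),alpha=1.4)
cv2.imwrite('pics/c5.png',np.vstack([np.hstack([f(s[180:300,320:480]),f(t[150:240,250:370])]),cv2.convertScaleAbs(cv2.resize(w[150:375,0:600],(800,300),interpolation=2),alpha=1.3)]))
"
```

```text
25.35 [ 0.5712  0.1191 -0.004 ] [179.4273  -0.1842 -92.6606] [-26.2227   4.9925   8.7835] 0.0878700052219748
TCP rack [-0.1107 -0.0037]
wrist orange 842 [137.9 268.7] rack [-0.0326 -0.0247]
wrist orange 924 [ 39.1 218. ] rack [ 0.0203 -0.0481]
[1.3473 6.0913 0.1633]
```

View pics/c5.png

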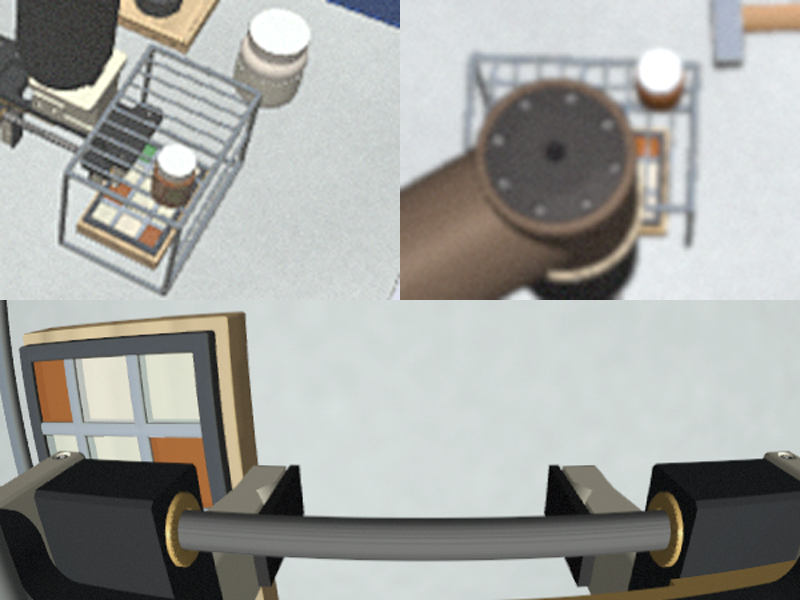

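The wrist crop (bottom) shows the board's near −y corner at full-res (184,160), the far −y corner at (16,170), and a grey bar left of the far edge. In the scene the tan adapter is very near the front wire. I'll compute how far the board is from home.

```bash
python3 -c "
from meas import *
o=ctrl.get_obs();w=cv2.imread('pics/wL.png')
for n,p,z in(('near corner',(184,160),.018),('far corner',(16.5,170),.018),('panel near',(156,173),.025),('panel far',(16,185),.025)):print(n,RK@(wonz(p,o,z)[0][:2]-c))
g=cv2.cvtColor(w,6)
for r in(160,180,200,220,240,255):print(r,g[r,:48:1].tolist())
"
```

```text
near corner [-0.0561 -0.0691]
far corner [ 0.0392 -0.0714]
panel near [-0.0463 -0.0651]
panel far [ 0.0337 -0.0646]
160 [91, 77, 65, 49, 35, 37, 150, 154, 154, 153, 154, 153, 154, 154, 154, 153, 154, 154, 154, 155, 154, 155, 156, 155, 156, 156, 157, 156, 156, 156, 155, 156, 155, 155, 155, 157, 156, 157, 156, 156, 156, 155, 155, 155, 155, 154, 154, 154]
180 [106, 101, 92, 80, 65, 50, 40, 49, 153, 154, 155, 154, 154, 155, 155, 155, 155, 151, 149, 150, 149, 148, 148, 148, 148, 146, 147, 146, 146, 144, 141, 137, 134, 130, 131, 134, 136, 137, 140, 142, 144, 147, 148, 149, 149, 143, 137, 131]
200 [107, 107, 107, 107, 98, 90, 75, 60, 46, 38, 89, 154, 154, 154, 154, 155, 71, 64, 63, 65, 63, 62, 65, 57, 32, 41, 84, 82, 83, 82, 83, 84, 89, 89, 89, 89, 89, 88, 90, 89, 89, 90, 90, 90, 91, 91, 91, 90]
220 [135, 106, 106, 106, 107, 108, 106, 100, 91, 77, 63, 48, 38, 69, 153, 152, 154, 155, 155, 81, 62, 63, 64, 64, 64, 66, 58, 27, 35, 84, 83, 83, 83, 83, 86, 89, 90, 89, 91, 90, 89, 90, 89, 91, 91, 91, 90, 91]
240 [151, 151, 152, 153, 119, 106, 107, 107, 107, 108, 106, 99, 87, 73, 57, 44, 38, 102, 154, 155, 155, 155, 146, 64, 63, 64, 65, 63, 66, 64, 45, 28, 75, 83, 85, 86, 86, 86, 85, 86, 86, 87, 86, 86, 86, 87, 88, 87]
255 [155, 155, 154, 155, 154, 154, 154, 140, 106, 106, 106, 107, 108, 106, 99, 87, 75, 60, 45, 36, 96, 154, 154, 154, 154, 151, 62, 63, 64, 64, 65, 65, 65, 44, 28, 95, 128, 129, 127, 127, 127, 162, 165, 166, 166, 165, 166, 166]
```

```bash
python3 -c "
from meas import *
o=ctrl.get_obs();w=cv2.imread('pics/wL.png')
for r in(200,240,250):print(r,[tuple(map(int,x)) for x in w[r,14:30]])
print('wood',w[172,60:64].tolist(),w[200,170:174].tolist())
q=[wonz((c0,240),o,z)[0][:2] for c0,z in((4,.012),(17,.012),(22.5,.025),(22.5,.018))]
print([RK@(x-c) for x in q])
"
```

```text
200 [(155, 156, 151), (155, 157, 152), (75, 72, 69), (69, 64, 61), (69, 64, 60), (69, 66, 61), (68, 64, 60), (68, 63, 59), (67, 66, 62), (56, 58, 55), (32, 32, 32), (28, 37, 53), (39, 74, 122), (37, 71, 120), (39, 73, 120), (36, 72, 119)]
240 [(56, 58, 56), (43, 45, 44), (39, 38, 38), (102, 103, 99), (154, 156, 150), (156, 156, 151), (155, 157, 151), (156, 157, 152), (147, 148, 143), (68, 64, 61), (68, 64, 60), (68, 64, 61), (70, 65, 62), (69, 64, 60), (71, 67, 62), (64, 65, 62)]
250 [(86, 88, 86), (73, 75, 73), (57, 59, 58), (43, 45, 43), (35, 36, 35), (118, 119, 114), (154, 156, 150), (155, 156, 150), (155, 156, 150), (155, 157, 151), (133, 134, 129), (69, 65, 60), (69, 64, 60), (68, 65, 61), (70, 66, 62), (70, 65, 61)]
wood [[121, 152, 166], [122, 152, 166], [123, 153, 167], [125, 155, 169]] [[120, 148, 162], [117, 149, 163], [105, 140, 155], [72, 98, 112]]
[array([ 0.0655, -0.0332]), array([ 0.0537, -0.0333]), array([ 0.0353, -0.0373]), array([ 0.0427, -0.0351])]
```

The bar is the rail, with a gap of about 12–14 mm, so it is the adapter above the gripper body that has met the shelf's front wire. I'll back off 4 mm, raise slightly and test whether it clears at another height, since there is some vertical room.

>>> apply_moves --targets '[{"travel":[0,8,0],"roll":0,"jaw":87.6},{"travel":[0,2,0],"roll":0,"jaw":87.6},{"travel":[0,0,0],"roll":0,"jaw":87.6}]'

```text
clock: 25.8
tool_pos: [0.5683, 0.1213, -0.0019]
orientation: [-179.9, 0.0, -92.6]
force: [0.0, -1.0, 0.1]
opening: 0.0874
gripper_force: 0.0
```

Run:
```python
from meas import *
o=ctrl.get_obs();print(o["tool_pos"],o["force"],o["moment"],RK@(o["tool_pos"][:2]-c))
s=cv2.imread("pics/sL.png")
sub=s[180:260,300:400]
# coarse classification map: tan (bright warm), black, other
h=cv2.cvtColor(sub,cv2.COLOR_BGR2HSV)
for r in range(0,80,2):
    print(180+r,"".join("T" if (q[1]>28 and q[0]<40 and q[2]>85) else "#" if q[2]<60 else "g" if q[2]<115 else "." for q in h[r,:]))
```

```text
[ 0.5683  0.1213 -0.0019] [ 0.0275 -0.9618  0.0694] [ 0.0892 -0.1199  0.0078] [-0.1137 -0.0017]
180 ..........................g#########################################TTTTTTg#####ggggggg#gg###TTTTTTT
182 ..........................g#########################################TTTTTTT#################TTTTTTTT
184 ..........................g########################################TTTTTTTTTT##############TTTTTTTTT
186 ..........................g########################################gTTTTTTTTTTTTTg###ggTTTTTTTTTTTTT
188 ..........................g########################################TTTTTTTTTTTTTTTTTTTTTTTTTTTTTTTTT
190 ..........................g#######################################g.TTTTTTTTTTTTTTTTTTTTTTTTTTTTTTTT
192 ..........................g#######################################g.......TTTTTTTTTTTTTTTTTTTTTTTTTg
194 .................g##gg....g#######################################............TTTTTTTTTTTTTTTTTTTTg.
196 ................g###g####gg#######################################.................TTTTTTTTTTTTTTT..
198 ..............gggggggg#################################
[... 2495 characters left out ...]
.................ggg...##gggg##g###gg##ggggg........Tg...............g
248 ..............................................ggg......g###gggggTTTTgg#g...g.....TTTg............TT.
250 .............................................ggggg.g...ggTgg###ggggggT.T.....gggggTTTggTg.....ggTTTg
252 .............................................g#.....gg.gggTTgTTggTTgg...TT....T.TgggTTTTTTTTTTTTTgg.
254 .............................................g#g........gg.gggggTTgTTTTTgg......TgggggTTTTTTTggggg#T
256 .............................................g#............Tgg.gTTTTTTTT....gg..TgggTgggggggggg#ggT.
258 .............................................gg...........TggTTTgg.ggTT.........gggggggggggggg##g.gg
```

Run:
```python
from meas import *
T=np.array([.5712,.1191]);a=np.radians(-92.66);tx=np.array([np.cos(a),np.sin(a)]);ty=np.array([np.sin(a),-np.cos(a)])
for n,uv in(("top right",(369,203)),("right bottom",(366,211)),("front top",(353,219)),("front bottom",(358,229))):
    o,d=ray("scene",uv);d=d[0]
    for Y in(-.04,-.05):
        s=(Y-(o[:2]-T)@ty)/(d[:2]@ty);p=o+s*d;print(n,Y,"z",round(p[2],4),"toolx",round((p[:2]-T)@tx,4))
```

```text
top right -0.04 z 0.1389 toolx -0.0569
top right -0.05 z 0.1714 toolx -0.0319
right bottom -0.04 z 0.1212 toolx -0.0442
right bottom -0.05 z 0.1543 toolx -0.0196
front top -0.04 z 0.1701 toolx 0.0283
front top -0.05 z 0.2016 toolx 0.0505
front bottom -0.04 z 0.0896 toolx -0.0072
front bottom -0.05 z 0.1238 toolx 0.0161
```

Whether the adapter or the board is touching can be tested cleanly: close the jaws, so no finger is on the board, and creep to the same place.

>>> apply_moves --targets '[{"travel":[0,0,0],"roll":0,"jaw":40},{"travel":[0,0,0],"roll":0,"jaw":10},{"travel":[0,0,0],"roll":0,"jaw":0},{"travel":[0,0,0],"roll":0,"jaw":0},{"travel":[0,0,0],"roll":0,"jaw":0},{"travel":[0,0,0],"roll":0,"jaw":0},{"travel":[0,0,0],"roll":0,"jaw":0},{"travel":[0,0,0],"roll":0,"jaw":0}]'

```text
clock: 26.6
tool_pos: [0.5676, 0.1209, -0.0023]
orientation: [-180.0, 0.0, -92.6]
force: [0.6, 0.2, 0.8]
opening: 0.0291
gripper_force: 0.0
```

>>> apply_moves --targets '[{"travel":[0,-3,0],"roll":0,"jaw":0},{"travel":[0,-3,0],"roll":0,"jaw":0},{"travel":[0,-1,0],"roll":0,"jaw":0},{"travel":[0,0,0],"roll":0,"jaw":0}]'

```text
clock: 27.0
tool_pos: [0.5717, 0.1199, -0.0032]
orientation: [179.7, -0.1, -92.6]
force: [-11.2, 2.8, 3.4]
opening: 0.0013
gripper_force: 0.0
```

Run:
```python
from meas import *
o=ctrl.get_obs();print(o["tool_pos"],o["force"],o["moment"],o["opening"]);go("M")
```

```text
[ 0.5717  0.1199 -0.0032] [-11.1936   2.7606   3.4423] [0.6085 2.6526 0.0936] 0.00125603650025416
27.0 [ 0.5717  0.1199 -0.0032] [179.7189  -0.0959 -92.6336] [-11.1936   2.7606   3.4423] 0.00125603650025416
TCP rack [-0.1102 -0.0029]
wrist orange 1422 [135.5 279.6] rack [-0.0295 -0.0182]
wrist orange 894 [ 41.  215.5] rack [ 0.0202 -0.0482]
```

Blocked the same way without the board, so the adapter meets the wire. I'll try slightly higher.

>>> apply_moves --targets '[{"travel":[0,6,0],"roll":0,"jaw":0},{"travel":[0,0,-3],"roll":0,"jaw":0},{"travel":[0,0,-3],"roll":0,"jaw":0},{"travel":[0,0,0],"roll":0,"jaw":0}]'

```text
clock: 27.5
tool_pos: [0.5695, 0.1212, 0.0045]
orientation: [-179.9, 0.0, -92.6]
force: [0.4, 0.4, -0.4]
opening: 0.0005
gripper_force: 0.0
```

>>> apply_moves --targets '[{"travel":[0,-3,0],"roll":0,"jaw":0},{"travel":[0,-3,0],"roll":0,"jaw":0},{"travel":[0,-1,0],"roll":0,"jaw":0},{"travel":[0,0,0],"roll":0,"jaw":0}]'

```text
clock: 27.9
tool_pos: [0.5716, 0.1195, 0.0025]
orientation: [179.6, -0.1, -92.7]
force: [-15.9, 1.9, 4.3]
opening: 0.0004
gripper_force: 0.0
```

The wrist images show the tan adapter reaches further to tool −y (columns 62–430 around 318) than to tool +y. Turned half round, the gripper should clear the wire. I'll retreat low, rise, turn 180°, and come back with the jaws closed.

>>> apply_moves --targets '[{"travel":[0,10,0],"roll":0,"jaw":0},{"travel":[0,25,0],"roll":0,"jaw":0},{"travel":[0,35,0],"roll":0,"jaw":0},{"travel":[0,35,0],"roll":0,"jaw":0},{"travel":[0,25,0],"roll":0,"jaw":0},{"travel":[0,0,-25],"roll":0,"jaw":0},{"travel":[0,0,-40],"roll":0,"jaw":0},{"travel":[0,0,-40],"roll":0,"jaw":0}]'

```text
clock: 28.7
tool_pos: [0.4454, 0.1263, 0.1099]
orientation: [180.0, -0.0, -92.6]
force: [2.4, 1.0, -0.3]
opening: 0.0006
gripper_force: 0.0
```

>>> apply_moves --targets '[{"travel":[0,0,0],"roll":-8,"jaw":0},{"travel":[0,0,0],"roll":-8,"jaw":0},{"travel":[0,0,0],"roll":-8,"jaw":0},{"travel":[0,0,0],"roll":-8,"jaw":0},{"travel":[0,0,0],"roll":-8,"jaw":0},{"travel":[0,0,0],"roll":-8,"jaw":0},{"travel":[0,0,0],"roll":-8,"jaw":0},{"travel":[0,0,0],"roll":-8,"jaw":0},{"travel":[0,0,0],"roll":-8,"jaw":0},{"travel":[0,0,0],"roll":-8,"jaw":0}]'

```text
clock: 29.7
tool_pos: [0.446, 0.1266, 0.1088]
orientation: [-180.0, -0.0, -12.3]
force: [-0.3, 0.0, -0.2]
opening: 0.0002
gripper_force: 0.0
```

>>> apply_moves --targets '[{"travel":[0,0,0],"roll":-8,"jaw":0},{"travel":[0,0,0],"roll":-8,"jaw":0},{"travel":[0,0,0],"roll":-8,"jaw":0},{"travel":[0,0,0],"roll":-8,"jaw":0},{"travel":[0,0,0],"roll":-8,"jaw":0},{"travel":[0,0,0],"roll":-8,"jaw":0},{"travel":[0,0,0],"roll":-8,"jaw":0},{"travel":[0,0,0],"roll":-8,"jaw":0},{"travel":[0,0,0],"roll":-8,"jaw":0},{"travel":[0,0,0],"roll":-8,"jaw":0}]'

```text
clock: 30.7
tool_pos: [0.446, 0.1266, 0.1088]
orientation: [180.0, -0.0, 67.7]
force: [-0.4, 1.0, -0.5]
opening: 0.0005
gripper_force: 0.0
```

>>> apply_moves --targets '[{"travel":[0,0,0],"roll":-8,"jaw":0},{"travel":[0,0,0],"roll":-8,"jaw":0},{"travel":[0,0,0],"roll":-4,"jaw":0},{"travel":[0,0,0],"roll":0,"jaw":0}]'

```text
clock: 31.1
tool_pos: [0.446, 0.1265, 0.1088]
orientation: [180.0, -0.0, 87.5]
force: [-0.0, 0.4, 0.6]
opening: 0.0008
gripper_force: 0.0
```

Run:
```python
from meas import *
print(ctrl.get_obs()["joint_pos"]);go("N")
```

```text
[ 40.2901   6.6086 -33.9056   0.0121 -49.4417 137.1538]
31.1 [0.446  0.1265 0.1088] [179.9614  -0.0233  87.4517] [-0.0423  0.4358  0.5808] 0.0008163481059845927
TCP rack [-0.2362 -0.0018]
top green 16 [299.9 192.2] rack [0.0213 0.0169]
wrist green 259 [608.9 219.2] rack [0.021  0.0127]
wrist green 424 [572. 184.] rack [-0.0306  0.0412]
wrist orange 371 [562.3 252.6] rack [-0.0299 -0.0171]
```

Board at rack (−5, −2) mm and square. Descend with closed jaws and go forward to −140.

>>> apply_moves --targets '[{"travel":[0,0,40],"roll":0,"jaw":0},{"travel":[0,0,40],"roll":0,"jaw":0},{"travel":[0,0,25],"roll":0,"jaw":0},{"travel":[0,0,6],"roll":0,"jaw":0},{"travel":[0,25,0],"roll":0,"jaw":0},{"travel":[0,25,0],"roll":0,"jaw":0},{"travel":[0,15,0],"roll":0,"jaw":0},{"travel":[0,0,0],"roll":0,"jaw":0}]'

```text
clock: 32.0
tool_pos: [0.5133, 0.1242, -0.0013]
orientation: [179.9, -0.1, 87.3]
force: [-0.2, -0.5, 0.4]
opening: 0.0004
gripper_force: 0.0
```

>>> apply_moves --targets '[{"travel":[0,5,0],"roll":0,"jaw":0},{"travel":[0,5,0],"roll":0,"jaw":0},{"travel":[0,5,0],"roll":0,"jaw":0},{"travel":[0,5,0],"roll":0,"jaw":0},{"travel":[0,5,0],"roll":0,"jaw":0},{"travel":[0,5,0],"roll":0,"jaw":0},{"travel":[0,0,0],"roll":0,"jaw":0}]'

```text
clock: 32.7
tool_pos: [0.5413, 0.1222, -0.0024]
orientation: [180.0, -0.0, 87.4]
force: [-0.3, -0.1, -0.9]
opening: 0.0002
gripper_force: 0.0
```

>>> apply_moves --targets '[{"travel":[0,6,0],"roll":0,"jaw":0},{"travel":[0,6,0],"roll":0,"jaw":0},{"travel":[0,6,0],"roll":0,"jaw":0},{"travel":[0,6,0],"roll":0,"jaw":0},{"travel":[0,4,0],"roll":0,"jaw":0},{"travel":[0,3,0],"roll":0,"jaw":0},{"travel":[0,0,0],"roll":0,"jaw":0}]'

```text
clock: 33.4
tool_pos: [0.5719, 0.1207, -0.0024]
orientation: [180.0, -0.0, 87.4]
force: [-0.2, 0.6, -0.3]
opening: 0.0006
gripper_force: 0.0
```

>>> apply_moves --targets '[{"travel":[0,3,0],"roll":0,"jaw":0},{"travel":[0,3,0],"roll":0,"jaw":0},{"travel":[0,0,0],"roll":0,"jaw":0}]'

```text
clock: 33.7
tool_pos: [0.578, 0.1206, -0.0023]
orientation: [180.0, -0.0, 87.4]
force: [0.5, 0.2, 0.3]
opening: 0.0005
gripper_force: 0.0
```

It clears on this side. A bit further to confirm room.

>>> apply_moves --targets '[{"travel":[0,3,0],"roll":0,"jaw":0},{"travel":[0,3,0],"roll":0,"jaw":0},{"travel":[0,2,0],"roll":0,"jaw":0},{"travel":[0,0,0],"roll":0,"jaw":0}]'

```text
clock: 34.1
tool_pos: [0.5859, 0.1201, -0.0024]
orientation: [180.0, -0.0, 87.4]
force: [0.4, -0.2, 0.6]
opening: 0.0005
gripper_force: 0.0
```

>>> apply_moves --targets '[{"travel":[0,-15,0],"roll":0,"jaw":0},{"travel":[0,-17,0],"roll":0,"jaw":20},{"travel":[0,0,0],"roll":0,"jaw":50},{"travel":[0,0,0],"roll":0,"jaw":87.6},{"travel":[0,0,0],"roll":0,"jaw":87.6},{"travel":[0,0,0],"roll":0,"jaw":87.6},{"travel":[0,0,0],"roll":0,"jaw":87.6},{"travel":[0,0,0],"roll":0,"jaw":87.6},{"travel":[0,0,0],"roll":0,"jaw":87.6},{"travel":[0,0,0],"roll":0,"jaw":87.6}]'

```text
clock: 35.1
tool_pos: [0.5536, 0.1215, -0.0024]
orientation: [-180.0, 0.0, 87.4]
force: [0.2, 0.0, -0.3]
opening: 0.0668
gripper_force: 0.0
```

>>> apply_moves --targets '[{"travel":[0,0,0],"roll":0,"jaw":87.6},{"travel":[0,0,0],"roll":0,"jaw":87.6},{"travel":[0,0,0],"roll":0,"jaw":87.6},{"travel":[0,0,0],"roll":0,"jaw":87.6},{"travel":[0,5,0],"roll":0,"jaw":87.6},{"travel":[0,5,0],"roll":0,"jaw":87.6},{"travel":[0,5,0],"roll":0,"jaw":87.6},{"travel":[0,4,0],"roll":0,"jaw":87.6},{"travel":[0,0,0],"roll":0,"jaw":87.6}]'

```text
clock: 36.0
tool_pos: [0.5731, 0.1206, -0.0025]
orientation: [-180.0, 0.0, 87.4]
force: [0.2, -0.5, 0.3]
opening: 0.0873
gripper_force: 0.0
```

```bash
python3 -c "
from meas import *
go('P')"
```

```text
36.0 [ 0.5731  0.1206 -0.0025] [-179.9988    0.0036   87.3849] [ 0.1997 -0.5091  0.3006] 0.08725200680332611
TCP rack [-0.1089 -0.0021]
wrist green 307 [585.9 255.4] rack [0.0219 0.0202]
wrist green 1919 [506.  212.3] rack [-0.0293  0.0406]
```

Axis −109, the board about to be met. Push on in small steps, watching for the rail.

>>> apply_moves --targets '[{"travel":[0,3,0],"roll":0,"jaw":87.6},{"travel":[0,3,0],"roll":0,"jaw":87.6},{"travel":[0,2,0],"roll":0,"jaw":87.6},{"travel":[0,0,0],"roll":0,"jaw":87.6}]'

```text
clock: 36.5
tool_pos: [0.5807, 0.1203, -0.0025]
orientation: [-180.0, 0.0, 87.4]
force: [-0.5, -0.6, -1.1]
opening: 0.0876
gripper_force: 0.5
```

>>> apply_moves --targets '[{"travel":[0,2,0],"roll":0,"jaw":87.6},{"travel":[0,2,0],"roll":0,"jaw":87.6},{"travel":[0,0,0],"roll":0,"jaw":87.6}]'

```text
clock: 36.8
tool_pos: [0.5849, 0.1202, -0.0024]
orientation: [180.0, -0.0, 87.4]
force: [-0.6, 1.5, -1.3]
opening: 0.088
gripper_force: 0.5
```

```bash
python3 -c "
from meas import *
go('Q')"
```

```text
36.8 [ 0.5849  0.1202 -0.0024] [179.9876  -0.0001  87.4048] [-0.6309  1.5356 -1.2583] 0.087999084788318
TCP rack [-0.0971 -0.0021]
wrist green 240 [582.7 255.9] rack [0.0316 0.0201]
wrist green 1923 [504.8 212.3] rack [-0.018   0.0406]
```

>>> apply_moves --targets '[{"travel":[0,1.5,0],"roll":0,"jaw":87.6},{"travel":[0,1.5,0],"roll":0,"jaw":87.6},{"travel":[0,0,0],"roll":0,"jaw":87.6}]'

```text
clock: 37.2
tool_pos: [0.5877, 0.12, -0.0023]
orientation: [-180.0, 0.0, 87.4]
force: [-3.1, -0.5, 1.0]
opening: 0.0877
gripper_force: 1.2
```

>>> apply_moves --targets '[{"travel":[0,1.5,0],"roll":0,"jaw":87.6},{"travel":[0,0,0],"roll":0,"jaw":87.6}]'

```text
clock: 37.4
tool_pos: [0.5878, 0.1197, -0.0024]
orientation: [-179.9, 0.0, 87.4]
force: [-7.9, 2.1, 4.2]
opening: 0.0879
gripper_force: 3.9
```

>>> apply_moves --targets '[{"travel":[0,1.5,0],"roll":0,"jaw":87.6},{"travel":[0,0,0],"roll":0,"jaw":87.6},{"travel":[0,0,0],"roll":0,"jaw":87.6}]'

```text
clock: 37.7
tool_pos: [0.5878, 0.1195, -0.0026]
orientation: [-179.8, 0.1, 87.4]
force: [-13.4, 3.1, 7.5]
opening: 0.0874
gripper_force: 6.7
```

```bash
python3 -c "
from meas import *
go('R');o=ctrl.get_obs();w=cv2.imread('pics/wR.png')
# now +y side visible; rail to the right: rows across far edge
for r in(190,210,230,245):
    print(r,[int(x) for x in cv2.cvtColor(w,6)[r,570:640]])
"
```

```text
37.7 [ 0.5878  0.1195 -0.0026] [-179.7531    0.0697   87.3916] [-13.4231   3.145    7.4637] 0.08741820958906876
TCP rack [-0.0942 -0.0026]
wrist green 1946 [505.  211.8] rack [-0.0153  0.0405]
190 [132, 114, 102, 100, 98, 94, 67, 75, 91, 86, 80, 70, 71, 71, 69, 70, 64, 40, 39, 39, 41, 43, 46, 50, 56, 63, 67, 71, 76, 81, 85, 88, 92, 95, 98, 101, 104, 107, 109, 108, 109, 109, 110, 109, 109, 109, 110, 109, 110, 108, 109, 110, 108, 108, 110, 110, 110, 110, 110, 109, 141, 157, 156, 157, 156, 156, 156, 156, 155, 154]
210 [142, 143, 142, 128, 77, 119, 136, 140, 139, 138, 136, 135, 153, 177, 70, 40, 39, 38, 43, 45, 51, 56, 61, 65, 72, 76, 80, 84, 89, 91, 93, 98, 100, 103, 105, 108, 108, 111, 108, 110, 110, 110, 109, 109, 109, 109, 109, 108, 108, 109, 108, 110, 110, 110, 109, 109, 109, 137, 154, 154, 154, 155, 153, 154, 154, 154, 154, 154, 154, 153]
230 [124, 76, 122, 138, 141, 140, 138, 135, 135, 161, 168, 72, 39, 38, 41, 45, 47, 51, 56, 61, 66, 72, 77, 81, 85, 87, 93, 96, 98, 101, 104, 107, 108, 109, 109, 109, 109, 110, 109, 110, 109, 110, 109, 109, 110, 110, 109, 110, 111, 110, 111, 111, 109, 110, 155, 156, 157, 157, 156, 157, 156, 155, 154, 154, 154, 154, 154, 154, 154, 154]
245 [139, 140, 140, 139, 137, 138, 139, 139, 94, 40, 40, 42, 42, 45, 49, 56, 61, 65, 70, 76, 79, 84, 89, 92, 95, 99, 101, 103, 105, 108, 109, 110, 110, 110, 111, 110, 110, 110, 110, 110, 110, 108, 109, 110, 109, 111, 109, 110, 110, 110, 110, 150, 155, 156, 156, 156, 157, 157, 157, 157, 156, 157, 157, 156, 156, 155, 157, 156, 156, 156]
```

The fingers now carry the load (gripper_force 6.7, unlike at the wire), so the board is pressed on the rail. I'll retreat and check from outside.

>>> apply_moves --targets '[{"travel":[0,-4,0],"roll":0,"jaw":87.6},{"travel":[0,-12,0],"roll":0,"jaw":60},{"travel":[0,-20,0],"roll":0,"jaw":20},{"travel":[0,-25,0],"roll":0,"jaw":0},{"travel":[0,-25,0],"roll":0,"jaw":0},{"travel":[0,0,0],"roll":0,"jaw":0},{"travel":[0,0,0],"roll":0,"jaw":0},{"travel":[0,0,0],"roll":0,"jaw":0},{"travel":[0,-25,0],"roll":0,"jaw":0},{"travel":[0,-30,0],"roll":0,"jaw":0}]'

```text
clock: 38.8
tool_pos: [0.4508, 0.1267, -0.0026]
orientation: [179.9, -0.0, 87.3]
force: [-0.3, -0.1, -0.1]
opening: 0.0209
gripper_force: 0.0
```

>>> apply_moves --targets '[{"travel":[0,0,-20],"roll":0,"jaw":0},{"travel":[0,0,-40],"roll":0,"jaw":0},{"travel":[0,0,-45],"roll":0,"jaw":0},{"travel":[0,0,0],"roll":0,"jaw":0}]'

```text
clock: 39.2
tool_pos: [0.4538, 0.1286, 0.1084]
orientation: [179.5, -0.3, 87.5]
force: [0.5, 0.2, -0.3]
opening: 0.0003
gripper_force: 0.0
```

```bash
python3 -c "
from meas import *
go('S')
t=cv2.imread('pics/tS.png');g=cv2.cvtColor(t,6)
s=np.ascontiguousarray(ctrl.snapshot('scene')[:,:,::-1]);cv2.imwrite('pics/sS.png',s)
h=cv2.cvtColor(s,cv2.COLOR_BGR2HSV)
for nm,m in(('green',(h[...,0]>40)&(h[...,0]<85)&(h[...,1]>70)),('orange',(h[...,0]<14)&(h[...,1]>120)&(h[...,2]>60))):
    for q in cv2.findContours(m.astype(np.uint8),0,2)[0]:
        if cv2.contourArea(q)<6:continue
        M=cv2.moments(q);p=(M['m10']/M['m00'],M['m01']/M['m00']);r=RK@(onz('scene',p,.025)[0][:2]-c)
        if abs(r[1])<.1 and abs(r[0])<.1:print('scene',nm,cv2.contourArea(q),p,r)
h=cv2.cvtColor(t,cv2.COLOR_BGR2HSV)
for nm,m in(('green',(h[...,0]>35)&(h[...,0]<90)&(h[...,1]>50)),('orange',(h[...,0]<14)&(h[...,1]>110))):
    for q in cv2.findContours(m.astype(np.uint8),0,2)[0]:
        if cv2.contourArea(q)<3:continue
        M=cv2.moments(q);p=(M['m10']/M['m00'],M['m01']/M['m00']);r=RK@(onz('top',p,.025)[0][:2]-c)
        if abs(r[1])<.1 and abs(r[0])<.1:print('top',nm,cv2.contourArea(q),p,r)
"
```

```text
39.2 [0.4538 0.1286 0.1084] [179.4966  -0.333   87.4587] [ 0.4863  0.1742 -0.3221] 0.0002799972842153725
TCP rack [-0.2284  0.0006]
top green 18 [292.4 205. ] rack [-0.0162  0.0361]
wrist green 245 [615.5 222.5] rack [0.0415 0.0123]
wrist green 409 [580.3 187.8] rack [-0.0108  0.0412]
wrist orange 331 [570.1 255.7] rack [-0.0105 -0.0176]
scene orange 26.5 (385.06918238993705, 276.65408805031444) [ 0.037  -0.0471]
scene orange 14.0 (373.0, 257.5) [-0.0145 -0.012 ]
top green 46.0 (290.963768115942, 204.94202898550722) [-0.0163  0.04  ]
top green 38.0 (301.94736842105266, 187.38596491228068) [0.0356 0.012 ]
top orange 23.0 (313.07246376811594, 206.0) [-0.0169 -0.0215]
top orange 5.0 (326.2, 188.53333333333333) [ 0.0349 -0.0559]
top orange 10.5 (321.55555555555554, 187.9206349206349) [ 0.0362 -0.0429]
top orange 15.5 (327.0537634408602, 179.48387096774192) [ 0.0614 -0.0573]
```

Top and scene both put the board centre at rack x ≈ +10 mm, y ≈ −3 mm, yaw within about 0.5°, so it is home. Handing in.

```bash
python3 -c "
from plant import ctrl
print(ctrl.close_job())"
```

```text
the job is handed in; nothing more can be done
None
```

I set the weight down in the tray beside the other one and slid the board under the wire shelf, square and home against the rail; the job is handed in at about 39 s, but the hand-in call gave no verdict.

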